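Drift the pegs out of a casting frame and close them in their tub

ROBOT

A 7-joint arm with a two-finger parallel gripper is mounted at the origin on a cart in front of the work surface, level with it; the furniture and walls round the work are solid. World frame = base frame: x ahead of the robot, y to its left, z up, the work surface at z = 0. Lengths are in m, angles in rad, forces in N, time in s.
With the tool pointing down it reaches from about 0.4 to 0.85 m from the base axis. Payload 10.4 kg.
Tool frame: the origin (TCP) lies at the very end of the fingers, on their centre line; the grasp point (between the pads) lies 19 mm behind it (manip.grip_depth is the distance from the TCP to the grasp point, in m); z points along the fingers, x is the direction in which the jaws open and shut, and the axes are right-handed (so a half turn about z gives the same grasp; the last joint's range is limited). The gripper opens to 85 mm and grips with 20 to 120 N. Pads are 22 mm wide; open, the fingers measure 114 mm over their backs; the gripper's body (76 mm by 85 mm) begins 54 mm behind the grasp point. The pads swing forward as they close: fully open they stand 13 mm farther back than shut.
Start: joints at [1.172, 0.332, -0.065, 1.46, 0.022, 1.35, -0.088], TCP at [0.229, -0.581, 0.194] pointing down, gripper open.
Joint ranges: [-2.6, 2.6], [-0.5, 2.12], [-1.47, 1.34], [0.16, 2.42], [-1.27, 4.41], [0.06, 2.06], [-2.6, 2.6]. Speed limits (rad/s): [2.22, 2.22, 2.79, 2.79, 3.14, 3.14, 3.14].

INTERFACE

Orientations are given as a unit quaternion [x, y, z, w].
In Python, from workcell import manip, cams gives the robot as it stands. The module is installed in compiled form; this text tells all that it offers.
- The arm moves only by the tool move_arm, never from a script. Its arguments are lists of equal length, an entry for each row: "claw": the opening, from 0 (shut) to 1 (fully open); "dp": the shift along the tool's x, y, z as a fraction of full scale, a list of three; "turn": the turn, a rotation vector about the tool's x, y, z as a fraction of full scale, a list of three. A call has 1 to 8 rows; each row shifts and turns the commanded pose from where the row before left it, along the tool's axes as they then stand; what a row does not reach is not made up. Full scale, the value 1, is 200 mm for a shift and 45 degrees for a turn. A row lasts 1/12 s, in which the tool goes at most 41.7 mm and 7.16 degrees, less where a joint would pass 70% of its speed; a pose out of reach is approached as far as the arm can. A call with a number of a shift or a turn outside -1 to 1 is refused whole. A call with a gripper value outside its range is refused whole. The fingers move at their own pace and stop on an object; "grip_force" is the grip in N (left out, the last holds). Time passes only in rows, so rows that do not move let the fingers close. It gives the time, the measured TCP pose, the force and the opening at its end, in the units of the state.
- manip.get_obs(): the state, without advancing time (a new reading comes with each control period).
- cams.camera(name): name is "scene" or "side" or "wrist"; returns the picture (480x640x3 uint8, red, green, blue); there is no depth.
- cams.camera_info(name): a dict with "fx", "fy", "cx", "cy" (pixels), "dist" ([k1, k2, p1, p2, k3] as OpenCV has them; the pictures are not rectified), "pose" (4x4, takes a point from camera to world coordinates); the wrist camera has in their place "tool_from_camera" (4x4, takes a point from camera to tool coordinates, whose origin is the TCP and whose axes are the tool frame's). Camera axes: x right, y down, z forward; pixel columns grow to the right and rows downward; lengths in m; the calibration is good to about 2 mm. A picture is of the moment at which its call begins: read the wrist's pose just before it. camera_info takes no time and is no camera call.
- manip.hand_in(): hands the job in, once; it reports no verdict.
The state is a dict: "clock": time; "joint_pos": joint angles; "joint_velocities": joint speeds; "tau": joint torques, N m; "position": TCP position; "ee_rot": TCP orientation; "ft_force": force on the tool from outside, world axes, zero at the start; "torque": the same for the moment, N m; "grip_width": opening from 0.0 (shut) to 1.0 (fully open).
Only numpy, scipy, OpenCV 4.12 (cv2) and the standard library are available. Lean on these libraries where they do the work, as an engineer would, in place of code of your own. Each camera call takes 0.05 s, during which the arm holds its last target.

TASK

Take down this casting-frame rail: stand the blue tub, open side up, under the side where the pegs come out and let go of it, then use the red-handled punch to drive every wooden peg through its hole so that they drop into the tub; a peg that misses may be put in by hand, but do not pull or push a peg in its hole with the fingers. When all are in the tub, lay the punch back on the green mat, draw the tub clear of the rail, put the white lid on and press it down firmly until it sits level on the rim all round, and let go. Do not knock over or shift the glue bottle or the whetstone.

Things in the scene. Friction and masses are not known exactly. Their poses are not given: they have to be found in the camera images.
- frame_mid (a point): middle of the hole row of the fixed pale wooden rail: a beam 60 mm thick (its x), 160 mm long (its y), top 142 mm above the table. Five square through-holes 16.5 mm wide run along its x at y = -48, -24, 0, 24, 48 mm, axes at this height (122 mm). Pegs fit loosely, slide at under 2 N and drop out at +x; inlet face x = -30 mm. Not every hole holds a peg.
- mat_top (a point): centre of the top of the fixed green mat, 60 mm (x) by 200 mm (y), 3 mm thick
- punch_grip (a point): centre of the drift punch's red handle: 80 mm long along x, 18 mm wide (y), 22 mm high (z). A round steel shank 9 mm across and 80 mm long runs on from it along +x on the same centre line; its tip is 120 mm from this point. Starts lying on the mat; weighs 140 g.
- tub_rim (a point): centre of the mouth of the loose blue open tub, at rim height, 92 mm above its underside. Outside 92 mm (x) by 150 mm (y), 92 mm high; walls and floor 8 mm thick; can be taken by pinching a wall from above; weighs 250 g.
- lid_grip (a point): centre of the blue bar handle (20 mm x, 50 mm y, 26 mm high) on the white lid. Plate 94 (x) by 152 mm (y), 5 mm thick; below it a plug 8 mm deep fits the tub's mouth (76 by 134 mm) with 2 mm play a side. This point is 26 mm above the plug's underside, 18 mm above the rim when seated. x, y go with the tub's x, y, either way round. 120 g.
- glue: white glue bottle with red nozzle, 53 mm across and 153 mm high, origin at its underside; a bystander, leave it alone
- stone_block: grey whetstone, 50 by 88 by 21 mm, origin at its underside; a bystander, leave it alone
- peg0_mid (a point): centre of a loose dark square wooden peg, 60 mm long (x), 14 by 14 mm, 30 g; starts in a hole of the rail, about flush at both ends, its x along the rail's x (absent in some starts)
- peg1_mid (a point): centre of a loose dark square wooden peg, 60 mm long (x), 14 by 14 mm, 30 g; starts in a hole of the rail, about flush at both ends, its x along the rail's x (absent in some starts)
- peg2_mid (a point): centre of a loose dark square wooden peg, 60 mm long (x), 14 by 14 mm, 30 g; starts in a hole of the rail, about flush at both ends, its x along the rail's x (absent in some starts)
- peg3_mid (a point): centre of a loose dark square wooden peg, 60 mm long (x), 14 by 14 mm, 30 g; starts in a hole of the rail, about flush at both ends, its x along the rail's x (absent in some starts)
- peg0: the same peg as point peg0_mid; origin at the middle of its underside
- peg1: the same peg as point peg1_mid; origin at the middle of its underside
- peg2: the same peg as point peg2_mid; origin at the middle of its underside
- peg3: the same peg as point peg3_mid; origin at the middle of its underside
- punch: the punch, origin under the centre of its handle
- tub: the tub, origin at the centre of its underside
- lid: the lid, origin at the centre of its underside
- frame_out (a point): middle of the hole row on the rail's outlet face (30 mm along +x from the middle; same axes). Below the holes the outlet half of the beam overhangs open space, 101 mm high, so the tub's near edge goes under it: the plinth ends 26 mm behind this face and its 12 mm high foot 20 mm behind it
- peg4_mid (a point): centre of a loose dark square wooden peg, 60 mm long (x), 14 by 14 mm, 30 g; starts in a hole of the rail, about flush at both ends, its x along the rail's x (absent in some starts)
- peg4: the same peg as point peg4_mid; origin at the middle of its underside
Things that resemble listed ones, but are neither listed nor needed, are in the scene too. Of the things that look like the tub, the larger one is meant.

How it is judged:
By the outcome, as a careful person would: the job done as asked, in the order asked, and still so for the second after the job is handed in, with the robot touching nothing.
Of peg0, peg1, peg2, peg3, peg4 only 3 to 5 are there at a start; the rules pass over those that are not, and their reading is None.
At some moment in a run one of lid, tub may be knocked a few centimetres aside while the robot is not near it.
It also fails if it takes over 210 s, if anything falls off the work surface, if the arm or the gripper's body presses on something with over 40 N, if the wrist force passes 120 N, or if a joint passes its speed limit or range.

## Working session

There is one attempt and no reset: what is moved stays moved. The work goes in short steps, Python scripts to look and compute and a tool call to move; the robot and the scene stay as the last step left them, time stands still between calls to the robot, and variables do not carry over. Pictures are saved under pics/ and viewed, and the job is handed in when it is done.

Besides the shell and the picture viewer there is one more tool, called after ">>>" as name(argument=value, ...) on one line, values as JSON. move_arm: Moves the arm, as the interface text tells. Shift numbers are shares of 200 mm and turn numbers shares of 45 degrees, none past 1 either way. Its arguments: {"type":"object","properties":{"claw":{"type":"array","items":{"type":"number"}},"dp":{"type":"array","items":{"type":"array","items":{"type":"number"}}},"turn":{"type":"array","items":{"type":"array","items":{"type":"number"}}},"grip_force":{"type":"number"}},"required":["claw","dp","turn"]}

```bash
mkdir -p pics; ls; python3 - <<'E'
from workcell import manip, cams
import cv2,json
o=manip.get_obs(); print({k:(v if not hasattr(v,'tolist') else v.tolist()) for k,v in o.items()}); print(manip.grip_depth)
for n in ["scene","side","wrist"]:
    im=cams.camera(n); cv2.imwrite(f"pics/{n}0.png",im[:,:,::-1]); i=cams.camera_info(n); print(n,{k:(v.tolist() if hasattr(v,'tolist') else v) for k,v in i.items()})
E
```

```text
pics
{'clock': 0.0, 'joint_pos': [1.1723818638635444, 0.33285483669120214, -0.06471548882657506, 1.4609235417654933, 0.021604955827873435, 1.3498832465622306, -0.08850165724685478], 'joint_velocities': [0.00020934811764831979, -0.0019715510394743346, 0.0002655979263176783, -0.0003636964725235734, 0.0009410046636260045, 0.0004215634902001827, 0.0004987048714642165], 'tau': [-0.000745618854125496, -62.54420042037964, 0.04852707730606198, -39.160873889923096, 0.01604780845809728, 0.009836626995820552, 2.178025056309707e-05], 'position': [0.229243037357244, -0.5809960368404514, 0.19323512421713143], 'ee_rot': [0.8267593038265729, -0.5625554036117617, -0.0005846833061509214, -0.00035992893689642917], 'ft_force': [-0.14331492513804517, -0.4019291193037277, -0.20840075945920697], 'torque': [-0.011731207945828482, 0.024064128797170216, -0.002449200154808614], 'grip_width': 1.0008504740646198}
0.0187
scene {'fx': 475.03908190357095, 'fy': 475.03908190357095, 'cx': 322.3684812548718, 'cy': 233.4642710893781, 'dist': [-0.0799782571130876, 0.0, 0.0, 0.0, 0.0], 'pose': [[-0.5821269522895584, -0.5
[... 469 characters left out ...]
84153689, 0.03277493666822194], [-0.4765051002697605, -0.577623284364132, 0.6627927509993592, -1.126818688207147], [-0.006435509521217186, -0.7515713228648061, -0.6596204445470499, 1.125094613396608], [0.0, 0.0, 0.0, 1.0]]}
wrist {'fx': 383.1823366005024, 'fy': 383.1823366005024, 'cx': 324.34628344721057, 'cy': 236.60136996701846, 'dist': [-0.011075690968044305, 0.0, 0.0, 0.0, 0.0], 'tool_from_camera': [[0.9999997601276935, 0.0003166220846529501, 0.0006160316617378017, -0.00011819835951187851], [-0.0004748870434183531, 0.9608623513714165, 0.27702584030968236, -0.07068186144907625], [-0.0005042091319549681, -0.27702606640431005, 0.960862271246875, -0.18014398780155377], [0.0, 0.0, 0.0, 1.0]]}
```

View pics/scene0.png

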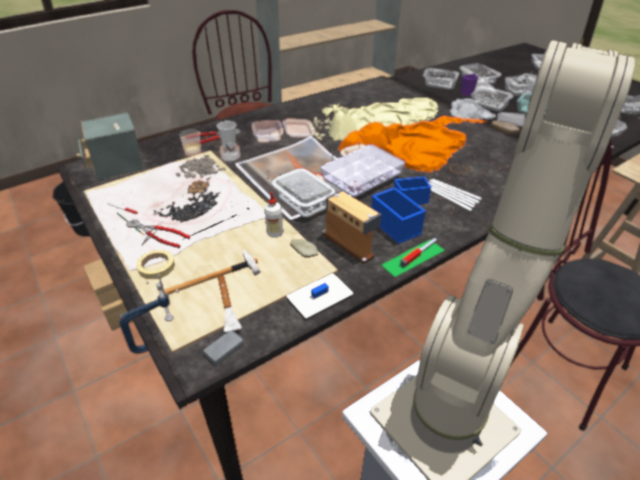

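View pics/side0.png

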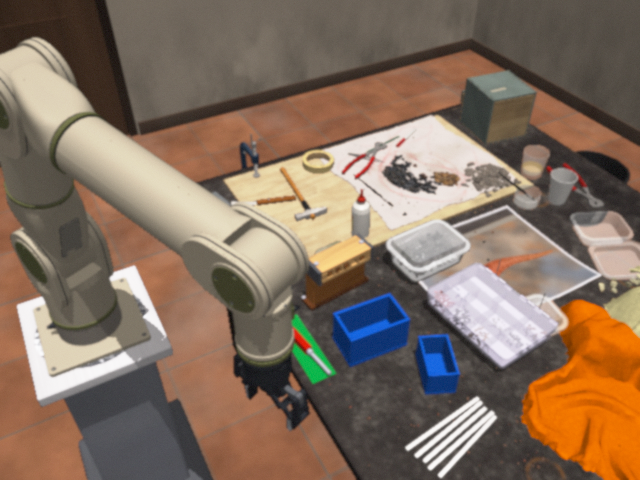

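View pics/wrist0.png

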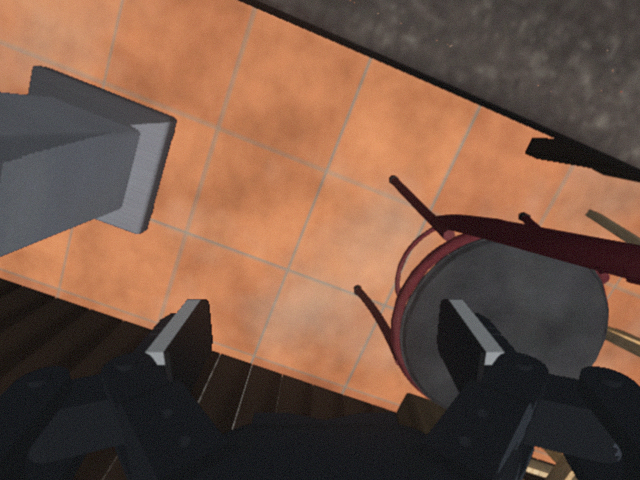

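```bash
cat > h.py <<'E'
from workcell import manip, cams
import cv2, numpy as np
from scipy.spatial.transform import Rotation as R
def info(n,obs=None):
    i=cams.camera_info(n)
    K=np.array([[i['fx'],0,i['cx']],[0,i['fy'],i['cy']],[0,0,1]]);d=np.array(i['dist'],float)
    if n=='wrist':
        T=np.eye(4);T[:3,:3]=R.from_quat(obs['ee_rot']).as_matrix();T[:3,3]=obs['position'];P=T@np.array(i['tool_from_camera'])
    else:P=np.array(i['pose'])
    return K,d,P
def proj(c,pts):
    K,d,P=c;W=np.linalg.inv(P)
    return cv2.projectPoints(np.array(pts,float).reshape(-1,1,3),cv2.Rodrigues(W[:3,:3])[0],W[:3,3],K,d)[0].reshape(-1,2)
def ray(c,uv):
    K,d,P=c
    u=cv2.undistortPoints(np.array(uv,float).reshape(-1,1,2),K,d).reshape(-1,2)
    v=np.c_[u,np.ones(len(u))]@P[:3,:3].T
    return P[:3,3],v
def onz(c,uv,z):
    o,v=ray(c,uv);return o+v*((z-o[2])/v[:,2])[:,None]
def shot(n,name,crop=None,s=1):
    o=manip.get_obs();im=cams.camera(n);c=info(n,o)
    full=im.copy()
    if crop:
        x0,y0,x1,y1=crop;im=im[y0:y1,x0:x1]
    if s!=1: im=cv2.resize(im,None,fx=s,fy=s,interpolation=cv2.INTER_CUBIC)
    cv2.imwrite(f'pics/{name}.png',im[:,:,::-1]);return c,full
def boxpts(x,y,yaw,L,W,z0,z1):
    ca,sa=np.cos(yaw),np.sin(yaw)
    return [[x+ca*a*L/2-sa*b*W/2,y+sa*a*L/2+ca*b*W/2,z] for z in(z0,z1) for a,b in((-1,-1),(1,-1),(1,1),(-1,1))]
def obs():
    o=manip.get_obs();print('t',round(o['clock'],2),'p',np.round(o['position'],4),'q',np.round(o['ee_rot'],4),'f',np.round(o['ft_force'],1),'g',round(o['grip_width'],3));return o
E
python3 - <<'E'
from h import *
for n,cr,nm in [('scene',(280,170,480,320),'s1'),('side',(280,170,480,400),'d1')]:
    im=cv2.imread(f'pics/{n}0.png');x0,y0,x1,y1=cr
    im=im[y0:y1,x0:x1];s=4 if n=='scene' else 2.6
    cv2.imwrite(f'pics/{nm}.png',cv2.resize(im,None,fx=s,fy=s,interpolation=cv2.INTER_CUBIC))
E
```

```text
(no output)
```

View pics/s1.png

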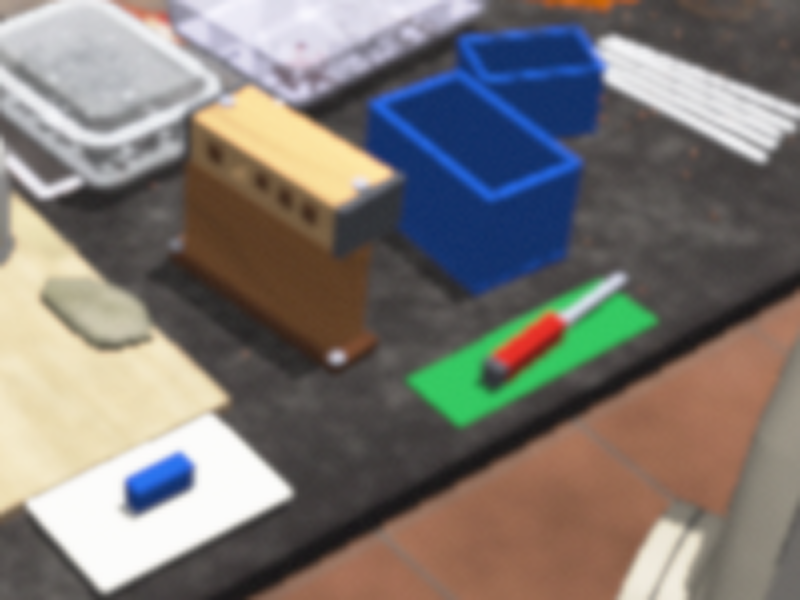

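View pics/d1.png

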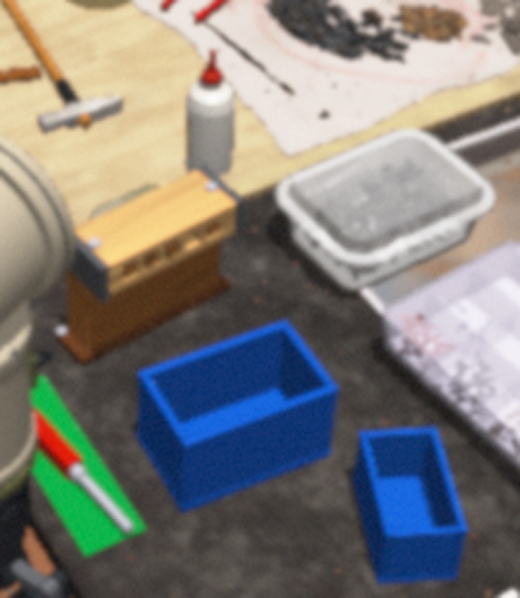

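```bash
cat > fit0.py <<'E'
from h import *
from scipy.optimize import least_squares
S=info('scene');D=info('side')
def s(a):return np.array(a)/4+[280,170]
def d(a):return np.array(a)/2.6+[280,170]
def fit(L,W,z,sc,sd,x0):
    # sc: dict corner(a,b)->px
    def res(p):
        r=[]
        for c,m in((S,sc),(D,sd)):
            for (a,b),uv in m.items():
                ca,sa=np.cos(p[2]),np.sin(p[2])
                q=[p[0]+ca*a*L/2-sa*b*W/2,p[1]+sa*a*L/2+ca*b*W/2,z]
                r+=list(proj(c,q)[0]-uv)
        return np.array(r)
    o=least_squares(res,x0);print(np.round(o.x,4),'deg',np.degrees(o.x[2]).round(2),'res',np.round(o.fun,1));return o.x
print('top rail',onz(S,s([[195,115],[245,85],[403,178],[335,215]]),.142).round(3).tolist())
print(' side',onz(D,d([[75,245],[200,172],[238,212],[105,270]]),.142).round(3).tolist())
print('tub S',onz(S,s([[370,102],[458,70],[580,160],[492,198]]),.092).round(3).tolist())
print('tub D',onz(D,d([[138,375],[288,322],[338,385],[183,443]]),.092).round(3).tolist())
print('mat S',onz(S,s([[408,380],[600,280],[658,320],[463,428]]),.003).round(3).tolist())
print('punch S',onz(S,s([[495,360],[560,322],[625,277]]),.018).round(3).tolist())
print('lid S',onz(S,s([[28,503],[215,412],[293,492],[105,592]]),.013).round(3).tolist())
E
python3 fit0.py
```

```text
top rail [[0.646, -0.165, 0.142], [0.656, -0.219, 0.142], [0.501, -0.239, 0.142], [0.496, -0.173, 0.142]]
 side [[0.495, -0.201, 0.142], [0.647, -0.169, 0.142], [0.648, -0.234, 0.142], [0.504, -0.242, 0.142]]
tub S [[0.64, -0.332, 0.092], [0.635, -0.42, 0.092], [0.49, -0.413, 0.092], [0.494, -0.325, 0.092]]
tub D [[0.491, -0.326, 0.092], [0.641, -0.336, 0.092], [0.637, -0.419, 0.092], [0.487, -0.41, 0.092]]
mat S [[0.449, -0.214, 0.003], [0.449, -0.411, 0.003], [0.391, -0.413, 0.003], [0.389, -0.213, 0.003]]
punch S [[0.417, -0.268, 0.018], [0.42, -0.336, 0.018], [0.429, -0.414, 0.018]]
lid S [[0.495, 0.079, 0.013], [0.494, -0.074, 0.013], [0.402, -0.071, 0.013], [0.402, 0.081, 0.013]]
```

```bash
cat >> fit0.py <<'E'
print('--fits')
# rail x axis = world -y approx yaw=-90: corner (a,b): a=+1 outlet, b=+1 -> world +x
rail=fit(.06,.16,.142,{(-1,1):s([195,115]),(1,1):s([245,85]),(1,-1):s([403,178]),(-1,-1):s([335,215])},{(-1,1):d([200,172]),(1,1):d([238,212]),(1,-1):d([105,270])},[.576,-.2,-1.57])
tub=fit(.092,.15,.092,{(-1,1):s([370,102]),(1,1):s([458,70]),(1,-1):s([580,160]),(-1,-1):s([492,198])},{(-1,-1):d([138,375]),(-1,1):d([288,322]),(1,1):d([338,385]),(1,-1):d([183,443])},[.565,-.37,-1.57])
print('glue',onz(S,[[274,233]],0),'stone',onz(S,[[223,346]],.021))
E
python3 fit0.py | sed -n '/fits/,$p'
python3 - <<'E'
from h import *
a=cv2.imread('pics/scene0.png')[190:245,320:385];b=cv2.imread('pics/side0.png')[235:310,295:375]
a=cv2.resize(a,None,fx=6,fy=6,interpolation=cv2.INTER_CUBIC);b=cv2.resize(b,(400,375),interpolation=cv2.INTER_CUBIC)
o=np.zeros((380,800,3),np.uint8);o[:330,:390]=a;o[:375,400:]=b;cv2.imwrite('pics/holes.png',np.clip(o*1.3,0,255))
E
```

```text
--fits
[ 0.5753 -0.2023 -1.4833] deg -84.99 res [-1.2 -1.   1.4 -0.8  0.7  0.5  2.5 -0.4  1.3 -1.4  1.3 -3.4 -2.7  0. ]
[ 0.5642 -0.3723 -1.6324] deg -93.53 res [-0.6 -0.2  0.3 -0.5  1.2  0.5 -0.4  0.6 -0.3 -1.5 -0.7 -1.5  0.6  1.1
  0.8  1.1]
glue [[ 0.75676369 -0.03752699  0.        ]] stone [[0.43658918 0.29525472 0.021     ]][ WARN:0@0.147] global loadsave.cpp:1063 imwrite_ Unsupported depth image for selected encoder is fallbacked to CV_8U.
```

View pics/holes.png

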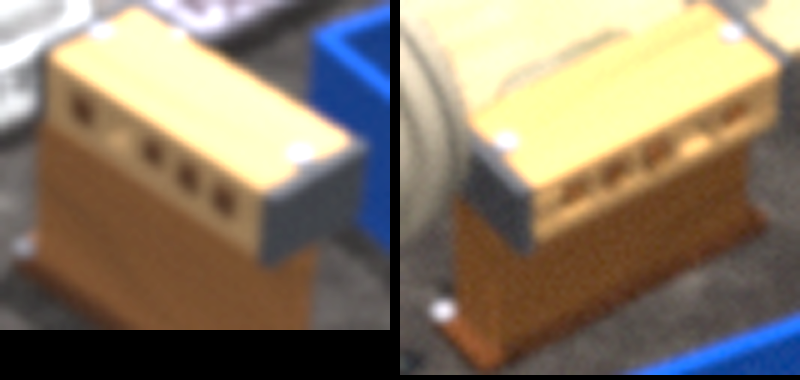

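```bash
cat >> h.py <<'E'
def plan(pos,yaw=None,n=8,tmax=0.155,start=None):
    """rows to reach pos & tool-x yaw(deg), tool straight down"""
    o=manip.get_obs();p=np.array(o['position']);Rm=R.from_quat(o['ee_rot'])
    x=Rm.as_matrix()[:,0];y0=np.degrees(np.arctan2(x[1],x[0]))
    if yaw is None:yaw=y0
    Rt=R.from_euler('z',yaw,degrees=True)*R.from_euler('x',180,degrees=True)
    rv=(Rm.inv()*Rt).as_rotvec()
    print('yaw now',y0.round(2),'dist',np.round(np.array(pos)-p,4),'minrows',max(np.linalg.norm(np.array(pos)-p)/.041,np.degrees(np.linalg.norm(rv))/7.1))
    st=np.round(rv/n/np.radians(45),4);dps=[]
    for k in range(n):
        d=(np.array(pos)-p)/(n-k)
        dp=np.round(Rm.inv().apply(d)/.2,4);dps.append(dp.tolist())
        p=p+Rm.apply(dp*.2);Rm=Rm*R.from_rotvec(st*np.radians(45))
    print('dp',dps);print('turn',st.tolist());print('end',p.round(4))
E
python3 -c "
from h import *
plan([.50,-.45,.36],-92,12)"
```

```text
yaw now -68.47 dist [0.2707 0.1311 0.1666] minrows 8.386752385123746
dp [[-0.0095, -0.125, -0.0694], [-0.0137, -0.1246, -0.0694], [-0.018, -0.124, -0.0694], [-0.0222, -0.1233, -0.0694], [-0.0264, -0.1225, -0.0694], [-0.0306, -0.1215, -0.0694], [-0.0348, -0.1204, -0.0694], [-0.0388, -0.1192, -0.0695], [-0.0429, -0.1178, -0.0694], [-0.0469, -0.1162, -0.0695], [-0.0509, -0.1146, -0.0695], [-0.0547, -0.1127, -0.0694]]
turn [0.0, 0.0001, 0.0436]
end [ 0.5  -0.45  0.36]
```

>>> move_arm(claw=[1,1,1,1,1,1,1,1], dp=[[0,0,-0.2],[0,0,-0.2],[0,0,-0.2],[0,0,-0.2],[-0.02,-0.18,0],[-0.03,-0.18,0],[-0.03,-0.18,0],[-0.04,-0.18,0]], turn=[[0,0,0],[0,0,0],[0,0,0],[0,0,0],[0,0,0.06],[0,0,0.06],[0,0,0.06],[0,0,0.06]])

```text
clock: 0.82
position: [0.3607, -0.5144, 0.3541]
ee_rot: [0.769, -0.639, 0.0, 0.0]
ft_force: [0.7, -0.7, 0.5]
grip_width: 0.997
```

```bash
python3 -c "
from h import *
obs();plan([.54,-.37,.36],-92,7)"
```

```text
t 0.82 p [ 0.3607 -0.5144  0.3541] q [ 7.692e-01 -6.391e-01  1.000e-04  0.000e+00] f [ 0.7 -0.7  0.5] g 0.997
yaw now -79.44 dist [0.1793 0.1444 0.0059] minrows 5.616781851092566
dp [[-0.0779, -0.1448, -0.0043], [-0.0825, -0.1423, -0.0042], [-0.0869, -0.1396, -0.0043], [-0.0912, -0.1368, -0.0042], [-0.0954, -0.1339, -0.0043], [-0.0996, -0.1309, -0.0042], [-0.1036, -0.1276, -0.0043]]
turn [-0.0, -0.0, 0.0399]
end [ 0.54 -0.37  0.36]
```

>>> move_arm(claw=[1,1,1,1,1,1,1,1], dp=[[-0.078,-0.145,-0.004],[-0.083,-0.142,-0.004],[-0.087,-0.14,-0.004],[-0.091,-0.137,-0.004],[-0.095,-0.134,-0.004],[-0.1,-0.131,-0.004],[-0.1,-0.12,-0.004],[0,0,0]], turn=[[0,0,0.04],[0,0,0.04],[0,0,0.04],[0,0,0.04],[0,0,0.04],[0,0,0.04],[0,0,0.04],[0,0,0]])

```text
clock: 1.48
position: [0.5422, -0.3643, 0.3585]
ee_rot: [-0.698, 0.716, 0.001, 0.002]
ft_force: [-0.5, 0.0, -0.3]
grip_width: 1.0
```

```bash
python3 -c "
from h import *
obs();shot('wrist','w1')"
```

```text
t 1.48 p [ 0.5422 -0.3643  0.3585] q [-0.6981  0.716   0.0011  0.0017] f [-0.5  0.  -0.3] g 1.0
```

View pics/w1.png

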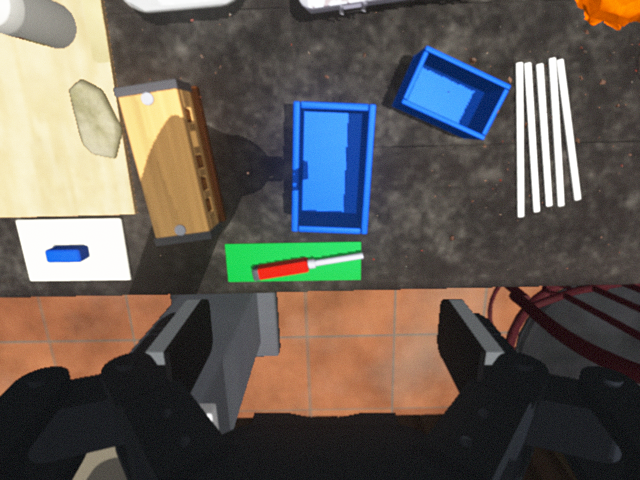

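```bash
python3 -c "
import cv2
im=cv2.imread('pics/w1.png')
def c(x0,y0,x1,y1,s,n): cv2.imwrite('pics/'+n,cv2.resize(im[y0:y1,x0:x1],None,fx=s,fy=s,interpolation=cv2.INTER_CUBIC))
c(105,70,245,255,3.2,'wr.png');c(215,90,385,290,3,'wt.png')"
```

```text
(no output)
```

View pics/wr.png

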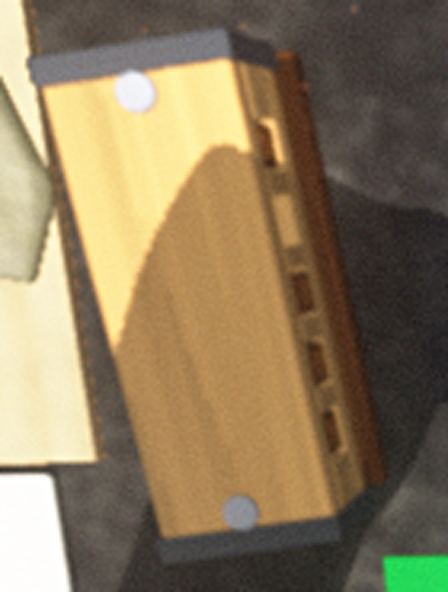

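View pics/wt.png

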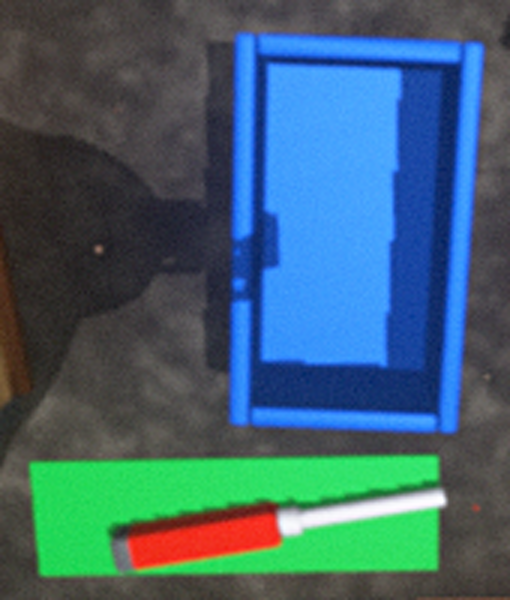

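```bash
cat > fit1.py <<'E'
from h import *
from scipy.optimize import least_squares
o=manip.get_obs();W=info('wrist',o)
r=lambda a:np.array(a)/3.2+[105,70]
t=lambda a:np.array(a)/3+[215,90]
f=lambda L:np.array(L,float)
def fit(P,uv,x0):
    P=f(P)
    def res(p):
        ca,sa=np.cos(p[2]),np.sin(p[2]);Q=np.c_[p[0]+ca*P[:,0]-sa*P[:,1],p[1]+sa*P[:,0]+ca*P[:,1],P[:,2]]
        return (proj(W,Q)-uv).ravel()
    q=least_squares(res,x0);print(np.round(q.x[:2],4),'deg',np.degrees(q.x[2]).round(2),'res',np.round(q.fun,1))
    return q.x
print('rail corners')
fit([[-.03,.08,.142],[.03,.08,.142],[-.03,-.08,.142],[.03,-.08,.142]],r([[30,62],[225,28],[163,562],[340,540]]),[.575,-.2,-1.5])
print('holes')
fit([[.03,y,.122] for y in(.048,.024,0,-.024,-.048)],r([[266,141],[287,218],[304,292],[319,360],[334,428]]),[.575,-.2,-1.5])
print('tub')
fit([[-.046,.075,.092],[.046,.075,.092],[.046,-.075,.092],[-.046,-.075,.092]],t([[235,33],[484,43],[456,432],[230,424]]),[.565,-.37,-1.57])
print('punch',onz(W,t([[120,552],[280,525],[445,497]]),.014+.003-.003).round(4))
print('mat',onz(W,t([[30,462],[438,456],[438,570],[40,576]]),.003).round(4).tolist())
print('lid',onz(W,[[16,219],[130,217],[131,281],[28,281]],.013).round(4).tolist())
print('lidh',onz(W,[[46,247],[88,245],[88,259],[48,262]],.03).round(4).tolist())
E
python3 fit1.py
```

```text
rail corners
[ 0.5744 -0.204 ] deg -83.69 res [ 0.7  0.1 -0.5  1.5  0.6 -0.9 -0.8 -1.2]
holes
[ 0.5749 -0.204 ] deg -82.99 res [ 0.6  0.3 -0.5 -0.3 -0.5 -0.6  0.   0.2  0.4  0.4]
tub
[ 0.5607 -0.3761] deg -93.63 res [-0.1 -0.4  0.2 -0.4  0.3  0.5 -0.3  0.4]
punch [[ 0.4046 -0.2612  0.014 ]
 [ 0.4167 -0.34    0.014 ]
 [ 0.429  -0.42    0.014 ]]
mat [[0.4484, -0.2185, 0.003], [0.4464, -0.4176, 0.003], [0.3866, -0.4176, 0.003], [0.3884, -0.2176, 0.003]]
lid [[0.4961, 0.0732, 0.013], [0.4947, -0.0907, 0.013], [0.3977, -0.0759, 0.013], [0.4013, 0.0789, 0.013]]
lidh [[0.4586, 0.0263, 0.03], [0.46, -0.0339, 0.03], [0.4394, -0.0297, 0.03], [0.4363, 0.0285, 0.03]]
```

```bash
python3 -c "
from h import *
plan([.560,-.416,.14],-93.6,7)"
```

```text
yaw now -91.53 dist [ 0.0202 -0.0487 -0.2186] minrows 5.485649365502478
dp [[0.0348, -0.0154, 0.1561], [0.0346, -0.0156, 0.1561], [0.0345, -0.0157, 0.1561], [0.0344, -0.0159, 0.1561], [0.0342, -0.0161, 0.1561], [0.0341, -0.0162, 0.1562], [0.0339, -0.0164, 0.1562]]
turn [0.0001, 0.0004, 0.0066]
end [ 0.56  -0.416  0.14 ]
```

>>> move_arm(claw=[0.5,0.5,0.5,0.5,0.5,0.5,0.5,0.5], dp=[[0.035,-0.015,0.156],[0.035,-0.016,0.156],[0.034,-0.016,0.156],[0.034,-0.016,0.156],[0.034,-0.016,0.156],[0.034,-0.016,0.156],[0.034,-0.016,0.156],[0,0,0]], turn=[[0,0,0.007],[0,0,0.007],[0,0,0.007],[0,0,0.007],[0,0,0.007],[0,0,0.007],[0,0,0.006],[0,0,0]])

```text
clock: 2.2
position: [0.5527, -0.4203, 0.1335]
ee_rot: [-0.681, 0.732, 0.005, -0.002]
ft_force: [-1.2, 0.5, -1.0]
grip_width: 0.497
```

```bash
python3 -c "
from h import *
obs();shot('wrist','w2');plan([.560,-.416,.063],-93.6,4)"
```

```text
t 2.2 p [ 0.5527 -0.4203  0.1335] q [-0.681   0.7322  0.005  -0.0018] f [-1.2  0.5 -1. ] g 0.497
yaw now -94.12 dist [ 0.006   0.0041 -0.0745] minrows 1.8259888231137174
dp [[-0.0054, -0.0077, 0.0931], [-0.0055, -0.0075, 0.0931], [-0.0055, -0.0074, 0.0931], [-0.0056, -0.0072, 0.0932]]
turn [0.002, 0.0009, -0.0029]
end [ 0.56  -0.416  0.063]
```

View pics/w2.png

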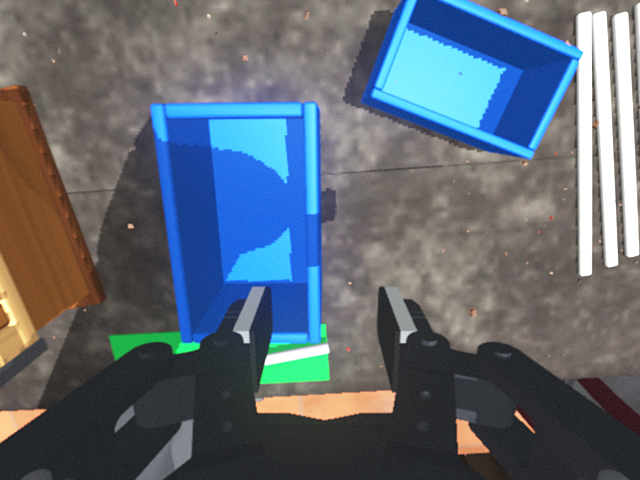

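>>> move_arm(claw=[0.5,0.5,0.5], dp=[[0,0,0],[0,0,0],[0,0,0]], turn=[[0,0,0],[0,0,0],[0,0,0]])

```text
clock: 2.5
position: [0.5579, -0.4204, 0.1442]
ee_rot: [-0.682, 0.731, -0.002, 0.0]
ft_force: [0.4, 0.4, -0.2]
grip_width: 0.502
```

```bash
python3 -c "
from h import *
obs();shot('wrist','w3',(120,80,360,380),2)"
```

```text
t 2.5 p [ 0.5579 -0.4204  0.1442] q [-6.819e-01  7.314e-01 -2.000e-03  4.000e-04] f [ 0.4  0.4 -0.2] g 0.502
```

View pics/w3.png

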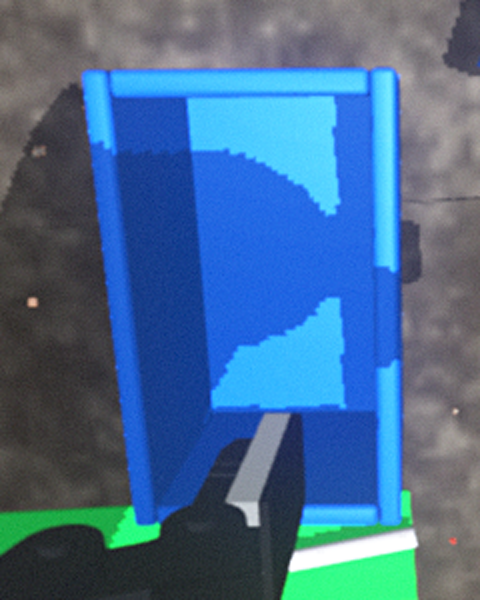

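```bash
cat > fit2.py <<'E'
exec(open('fit1.py').read().split("print('rail")[0])
t=lambda a:np.array(a)/2+[120,80]
p=fit([[-.046,.075,.092],[.046,.075,.092],[.046,-.075,.092],[-.046,-.075,.092]],t([[84,71],[398,68],[401,523],[136,525]]),[.565,-.37,-1.57])
u=np.array([np.cos(p[2]),np.sin(p[2])]);g=p[:2]+.042*u;print(g)
plan([*g,.063],np.degrees(p[2]),4)
E
python3 fit2.py
```

```text
[ 0.564  -0.3723] deg -93.72 res [-1.2 -1.2  0.8 -0.7  1.   1.7 -0.7  1.3]
[ 0.56124174 -0.41421251]
yaw now -94.01 dist [ 0.0034  0.0061 -0.0808] minrows 1.977163286396441
dp [[-0.008, -0.0034, 0.101], [-0.008, -0.0035, 0.1009], [-0.008, -0.0037, 0.101], [-0.0079, -0.0037, 0.1009]]
turn [-0.001, -0.0005, -0.0016]
end [ 0.5612 -0.4142  0.063 ]
```

>>> move_arm(claw=[0.5,0.5,0.5,0.5,0.5,0,0,0], dp=[[-0.016,-0.007,0.1],[-0.016,-0.007,0.1],[0,0,0.1],[0,0,0.1],[0,0,0],[0,0,0],[0,0,0],[0,0,0]], turn=[[-0.001,0,0],[-0.001,0,0],[-0.001,0,0],[-0.001,0,0],[0,0,0],[0,0,0],[0,0,0],[0,0,0]], grip_force=50)

```text
clock: 3.22
position: [0.5611, -0.4145, 0.0636]
ee_rot: [-0.682, 0.732, -0.0, -0.001]
ft_force: [0.1, 0.4, -0.5]
grip_width: 0.079
```

>>> move_arm(claw=[0,0,0,0], dp=[[0,0,0],[0,0,0],[0,0,0],[0,0,0]], turn=[[0,0,0],[0,0,0],[0,0,0],[0,0,0]])

```text
clock: 3.55
position: [0.5602, -0.4139, 0.0616]
ee_rot: [-0.682, 0.732, 0.001, -0.001]
ft_force: [-0.5, -0.1, 0.7]
grip_width: -0.004
```

```bash
python3 -c "
from h import *
obs();shot('wrist','w4');shot('scene','s4',(300,170,460,290),4);shot('side','d4',(300,220,460,360),4)"
```

```text
t 3.55 p [ 0.5602 -0.4139  0.0616] q [-0.6818  0.7315  0.0009 -0.001 ] f [-0.5 -0.1  0.7] g -0.004
```

View pics/w4.png

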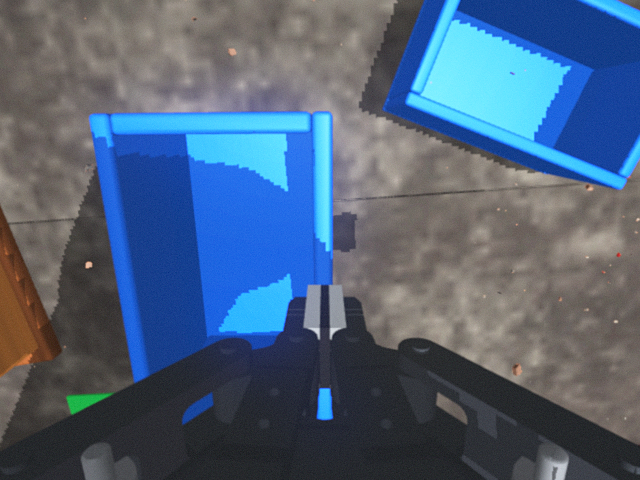

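View pics/s4.png

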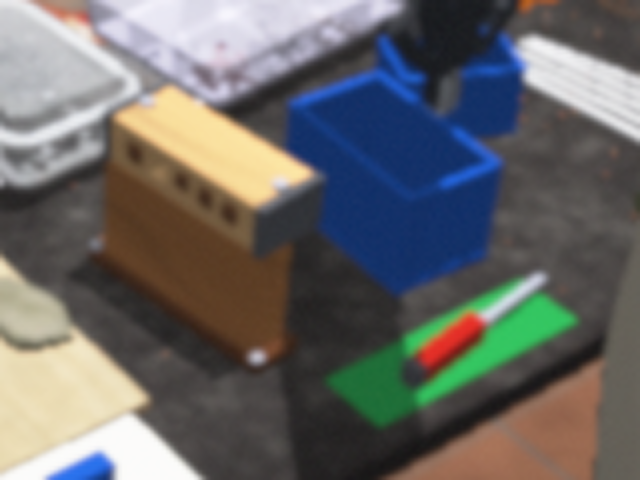

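```bash
python3 -c "
from h import *
obs()
im=cv2.imread('pics/w4.png')[230:450,240:410];cv2.imwrite('pics/w4c.png',cv2.resize(im,None,fx=3,fy=2.7))"
```

```text
t 3.7 p [ 0.5601 -0.4138  0.0612] q [-0.6818  0.7315  0.0011 -0.0011] f [ 0.7  0.1 -0.8] g -0.002
```

View pics/w4c.png

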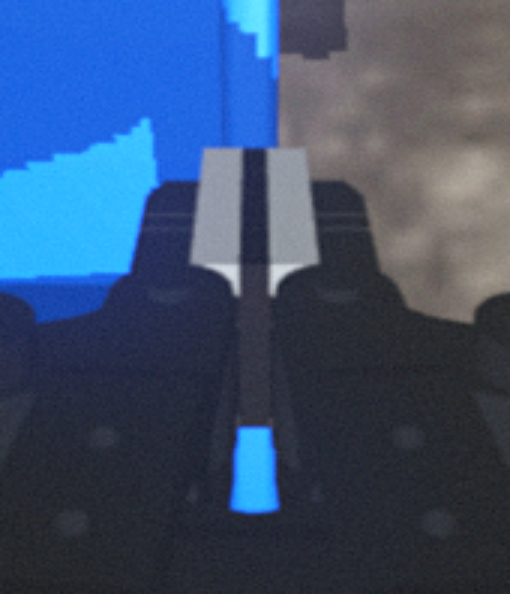

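View pics/d4.png

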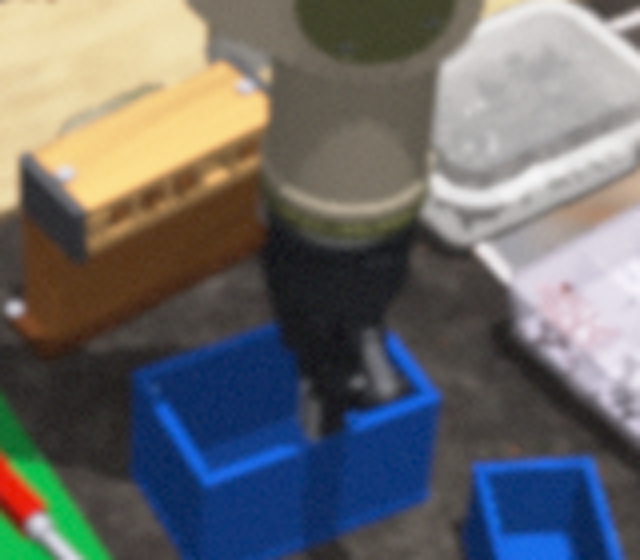

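>>> move_arm(claw=[0,0,0,0], dp=[[0,0,-0.03],[0,0,-0.03],[0,0,0],[0,0,0]], turn=[[0,0,0],[0,0,0],[0,0,0],[0,0,0]])

```text
clock: 4.03
position: [0.5606, -0.4141, 0.0741]
ee_rot: [-0.682, 0.732, 0.0, -0.001]
ft_force: [0.2, 0.7, 0.1]
grip_width: -0.001
```

```bash
python3 -c "
from h import *
obs();shot('side','d5',(300,220,460,360),4);shot('wrist','w5')"
```

```text
t 4.03 p [ 0.5606 -0.4141  0.0741] q [-6.818e-01  7.315e-01  4.000e-04 -9.000e-04] f [0.2 0.7 0.1] g -0.001
```

View pics/d5.png

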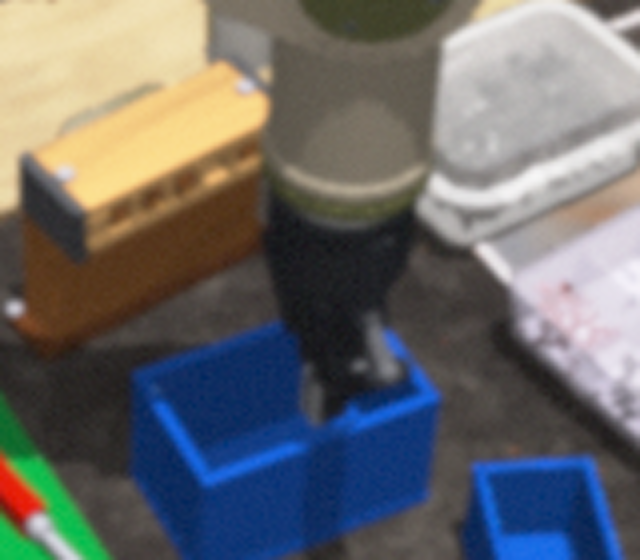

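View pics/w5.png

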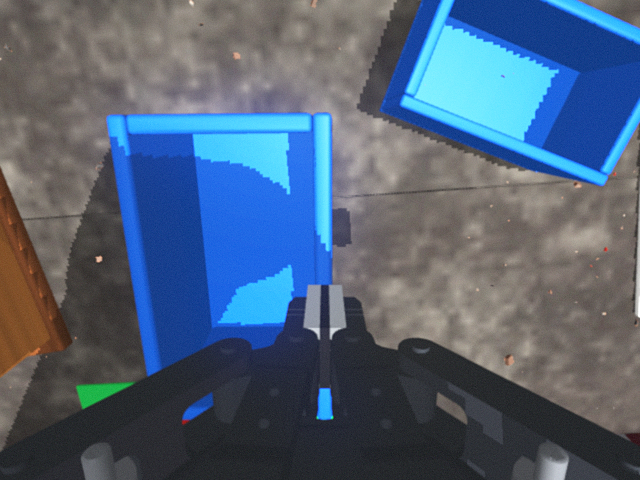

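```bash
python3 -c "
from h import *
o=obs();p=o['position']
D=info('side');S=info('scene')
for dz in (0,.02,.04): print(dz,(proj(D,p+[0,0,dz])-[300,220])*4, proj(S,p+[0,0,dz]))
shot('scene','s5',(360,150,460,230),6)"
```

```text
t 4.13 p [ 0.5601 -0.4138  0.0733] q [-0.6818  0.7315  0.0011 -0.0011] f [-0.3  0.4  0.4] g 0.004
0 [[317.3283779  457.91730026]] [[408.54663658 203.94135968]]
0.02 [[319.37727524 434.44286582]] [[409.32709301 198.68074102]]
0.04 [[321.46793317 410.50746051]] [[410.1188501  193.33243822]]
```

View pics/s5.png

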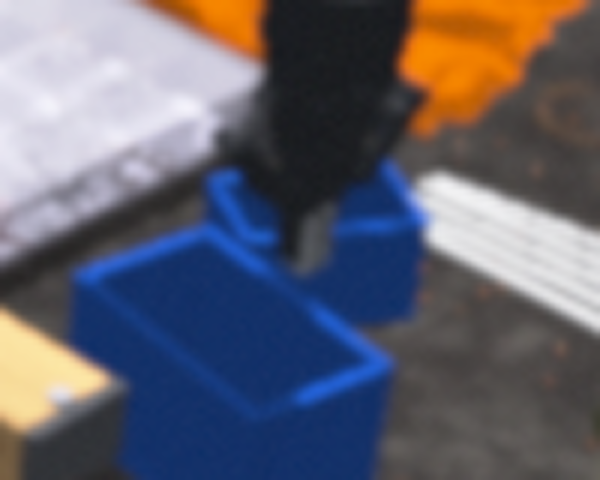

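>>> move_arm(claw=[0.5,0.5,0.5,0.5,0.5,0.5,0.5,0.5], dp=[[0,0,0],[0,0,0],[0,0,0],[0,0,0.07],[0,0,0.07],[0,0,0.07],[0,0,0],[0,0,0]], turn=[[0,0,0],[0,0,0],[0,0,0],[0,0,0],[0,0,0],[0,0,0],[0,0,0],[0,0,0]])

```text
clock: 4.85
position: [0.559, -0.4131, 0.0293]
ee_rot: [-0.682, 0.731, 0.003, -0.001]
ft_force: [0.8, -0.3, 1.1]
grip_width: 0.5
```

>>> move_arm(claw=[0,0,0,0,0,0,0], dp=[[0,0,0],[0,0,0],[0,0,0],[0,0,0],[0,0,0],[0,0,0],[0,0,0]], turn=[[0,0,0],[0,0,0],[0,0,0],[0,0,0],[0,0,0],[0,0,0],[0,0,0]])

```text
clock: 5.43
position: [0.5605, -0.414, 0.0322]
ee_rot: [-0.682, 0.731, 0.0, -0.001]
ft_force: [-0.9, 1.1, 5.9]
grip_width: 0.085
```

```bash
python3 -c "
from h import *
obs();shot('wrist','w6')"
```

```text
t 5.43 p [ 0.5605 -0.414   0.0322] q [-6.818e-01  7.315e-01  4.000e-04 -9.000e-04] f [-0.9  1.1  5.9] g 0.085
```

View pics/w6.png

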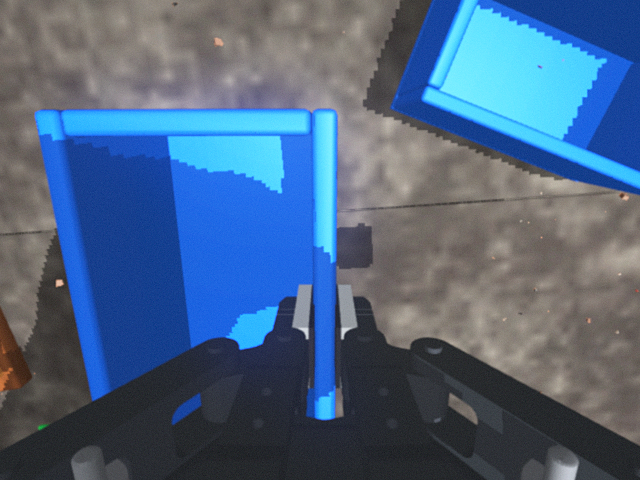

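```bash
python3 -c "
from h import *
plan([.583,-.35,.037],-83.7,8)"
```

```text
yaw now -94.02 dist [0.0225 0.064  0.0048] minrows 1.6581146344045858
dp [[-0.0409, -0.0112, -0.0031], [-0.0406, -0.0121, -0.0031], [-0.0403, -0.013, -0.0031], [-0.04, -0.0139, -0.003], [-0.0397, -0.0149, -0.003], [-0.0394, -0.0157, -0.003], [-0.039, -0.0166, -0.0031], [-0.0386, -0.0175, -0.003]]
turn [0.0003, -0.0001, -0.0287]
end [ 0.583 -0.35   0.037]
```

>>> move_arm(claw=[0,0,0,0,0,0,0,0], dp=[[0,0,-0.025],[-0.041,-0.011,0],[-0.041,-0.012,0],[-0.041,-0.013,0],[-0.04,-0.014,0],[-0.04,-0.015,0],[-0.04,-0.016,0],[-0.04,-0.017,0]], turn=[[0,0,0],[0,0,-0.033],[0,0,-0.033],[0,0,-0.033],[0,0,-0.033],[0,0,-0.033],[0,0,-0.033],[0,0,-0.033]])

```text
clock: 6.15
position: [0.5795, -0.3558, 0.0361]
ee_rot: [0.746, -0.666, -0.001, 0.001]
ft_force: [0.3, -0.5, -2.5]
grip_width: 0.081
```

>>> move_arm(claw=[0,0,0], dp=[[-0.0385,-0.0175,0],[0,0,0],[0,0,0]], turn=[[0,0,0],[0,0,0],[0,0,0]])

```text
clock: 6.4
position: [0.5821, -0.3483, 0.0363]
ee_rot: [0.746, -0.666, -0.001, 0.001]
ft_force: [-0.0, -1.1, -2.4]
grip_width: 0.083
```

```bash
python3 -c "
from h import *
obs();shot('wrist','w7');shot('side','d7',(280,200,460,350),4)"
```

```text
t 6.4 p [ 0.5821 -0.3483  0.0363] q [ 0.7455 -0.6665 -0.0012  0.0009] f [-0.  -1.1 -2.4] g 0.083
```

View pics/w7.png

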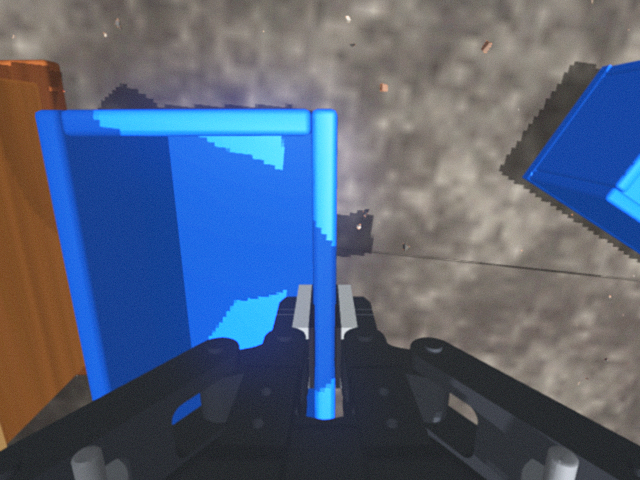

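View pics/d7.png

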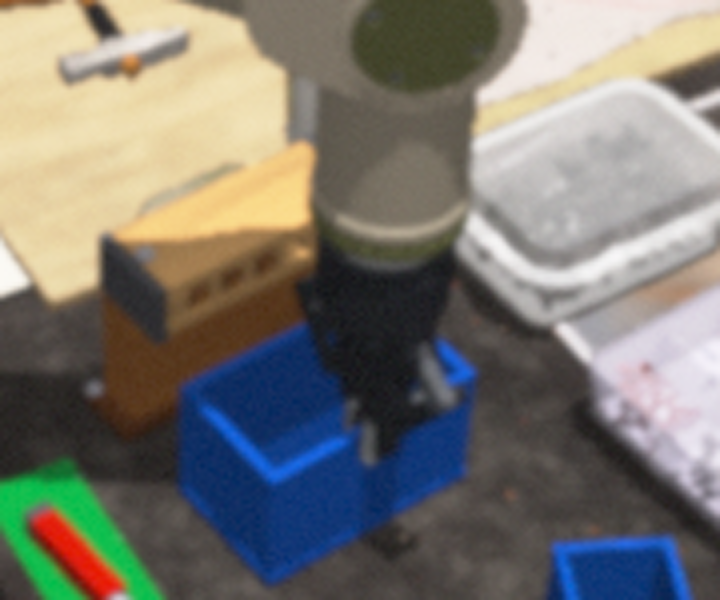

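```bash
python3 -c "
import cv2
im=cv2.imread('pics/w7.png')
cv2.imwrite('pics/w7c.png',cv2.resize(im[50:400,0:110],None,fx=4,fy=1.7,interpolation=cv2.INTER_CUBIC))"
```

```text
(no output)
```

View pics/w7c.png

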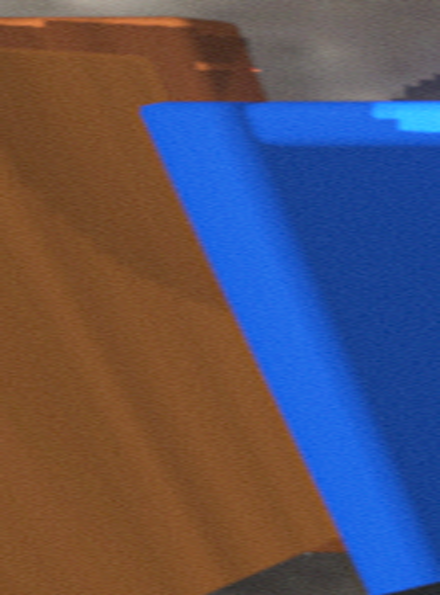

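```bash
python3 -c "
from h import *
plan([.5885,-.3068,.0363],-83.7,5)"
```

```text
yaw now -83.69 dist [0.007  0.0429 0.0001] minrows 1.0606401158589887
dp [[-0.0419, -0.0117, -0.0001], [-0.0419, -0.0117, -0.0001], [-0.0419, -0.0117, -0.0001], [-0.0419, -0.0117, -0.0001], [-0.0418, -0.0116, -0.0001]]
turn [0.0008, -0.0, 0.0]
end [ 0.5885 -0.3068  0.0363]
```

>>> move_arm(claw=[0,0,0,0,0,0,0,0], dp=[[-0.042,-0.012,0],[-0.042,-0.012,0],[-0.042,-0.012,0],[-0.042,-0.011,0],[-0.042,-0.011,0],[0,0,0],[0,0,0.015],[0,0,0.009]], turn=[[0,0,0],[0,0,0],[0,0,0],[0,0,0],[0,0,0],[0,0,0],[0,0,0],[0,0,0]])

```text
clock: 7.17
position: [0.5889, -0.3065, 0.0321]
ee_rot: [0.745, -0.667, -0.001, 0.001]
ft_force: [-6.3, 3.3, 19.9]
grip_width: 0.077
```

>>> move_arm(claw=[0,0], dp=[[0,0,0],[0,0,0]], turn=[[0,0,0],[0,0,0]])

```text
clock: 7.33
position: [0.5889, -0.3066, 0.0321]
ee_rot: [0.745, -0.667, -0.001, 0.001]
ft_force: [-1.4, 0.9, 5.1]
grip_width: 0.082
```

>>> move_arm(claw=[0.4,0.4,0.4,0.4,0.4,0.4,0.4,0.4], dp=[[0,0,0],[0,0,0],[0,0,0],[0,0,-0.08],[0,0,-0.15],[0,0,-0.2],[0,0,-0.2],[0,0,-0.2]], turn=[[0,0,0],[0,0,0],[0,0,0],[0,0,0],[0,0,0],[0,0,0],[0,0,0],[0,0,0]])

```text
clock: 8.0
position: [0.5887, -0.3061, 0.199]
ee_rot: [0.745, -0.667, -0.001, 0.001]
ft_force: [1.1, -0.5, 0.8]
grip_width: 0.4
```

>>> move_arm(claw=[0.4,0.4,0.4,0.4,0.4,0.4,0.4,0.4], dp=[[0,0,-0.18],[0,0,-0.18],[0,0,-0.18],[0,0,0],[0,0,0],[0,0,0],[0,0,0],[0,0,0]], turn=[[0,0,0],[0,0,0],[0,0,0],[0,0,0],[0,0,0],[0,0,0],[0,0,0],[0,0,0]])

```text
clock: 8.67
position: [0.589, -0.3058, 0.3037]
ee_rot: [0.745, -0.667, -0.002, 0.001]
ft_force: [0.1, -0.8, -0.5]
grip_width: 0.399
```

```bash
python3 -c "
from h import *
obs();shot('wrist','w8');
im=cv2.imread('pics/w8.png');cv2.imwrite('pics/w8c.png',cv2.resize(im[100:390,160:440],None,fx=2,fy=2,interpolation=cv2.INTER_CUBIC))"
```

```text
t 8.67 p [ 0.589  -0.3058  0.3037] q [ 0.7453 -0.6668 -0.0025  0.0014] f [ 0.1 -0.8 -0.5] g 0.399
```

View pics/w8.png

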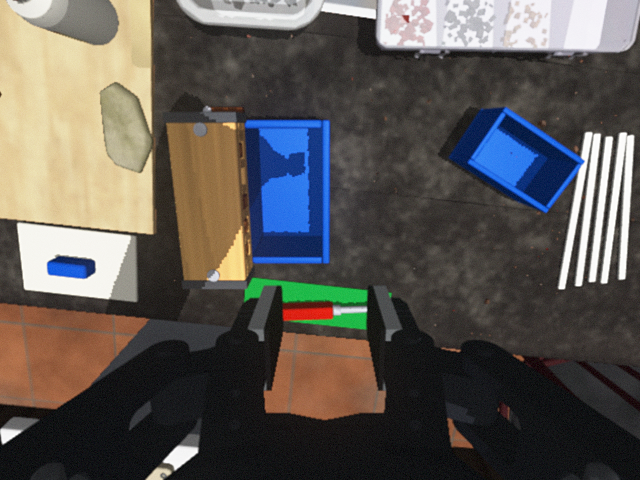

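View pics/w8c.png

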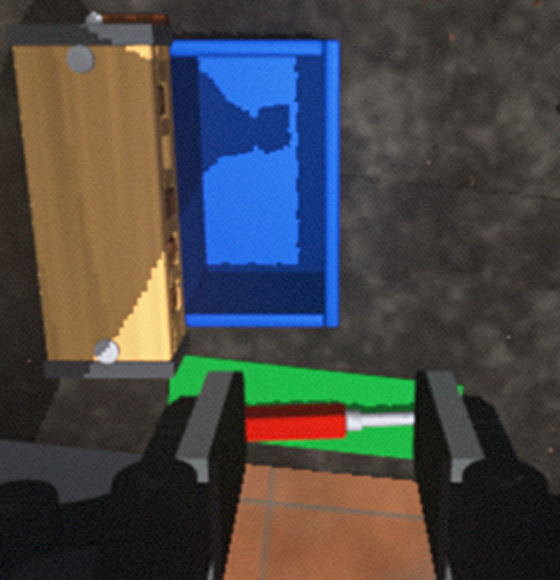

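```bash
cat > fit3.py <<'E'
exec(open('fit1.py').read().split("print('rail")[0])
t=lambda a:np.array(a)/2+[160,100]
a=t([[8,26],[153,24],[46,377],[176,374]]);b=t([[162,98],[168,151],[172,202],[176,248],[180,294]])
fit([[-.03,.08,.142],[.03,.08,.142],[-.03,-.08,.142],[.03,-.08,.142]],a,[.575,-.2,-1.5])
fit([[.03,y,.122] for y in(.048,.024,0,-.024,-.048)],b,[.575,-.2,-1.5])
fit([[-.03,.08,.142],[.03,.08,.142],[-.03,-.08,.142],[.03,-.08,.142]]+[[.03,y,.122] for y in(.048,.024,0,-.024,-.048)],np.r_[a,b],[.575,-.2,-1.5])
print('tub far edge',onz(W,t([[340,40],[338,326]]),.092))
E
python3 fit3.py
```

```text
[ 0.5779 -0.2007] deg -83.42 res [ 1.   0.5 -1.2  1.1  1.7 -1.7 -1.4 -0.4]
[ 0.5781 -0.201 ] deg -81.83 res [ 0.3 -0.  -0.4 -0.4 -0.1 -0.8  0.   0.5  0.1  0.9]
[ 0.5783 -0.2008] deg -83.1 res [ 0.7  0.2 -1.6  0.4  2.3 -2.  -0.8 -0.9  1.3  0.4  0.1 -0.1 -0.3 -0.4
 -0.6  0.8 -1.   1.2]
tub far edge [[ 0.66471287 -0.30265229  0.092     ]
 [ 0.51668688 -0.31876015  0.092     ]]
```

```bash
python3 -c "
from h import *
plan([.414,-.27,.26],8.5,14)"
```

```text
yaw now -83.63 dist [-0.1751  0.0359 -0.044 ] minrows 12.976697645058504
dp [[-0.0196, 0.0606, 0.016], [-0.0265, 0.058, 0.016], [-0.0329, 0.0546, 0.016], [-0.039, 0.0505, 0.016], [-0.0445, 0.0457, 0.0159], [-0.0495, 0.0402, 0.0159], [-0.0538, 0.0343, 0.0159], [-0.0573, 0.0279, 0.0159], [-0.0602, 0.0212, 0.0159], [-0.0622, 0.0142, 0.0158], [-0.0634, 0.0069, 0.0158], [-0.0638, -0.0004, 0.0158], [-0.0634, -0.0076, 0.0157], [-0.0621, -0.0149, 0.0157]]
turn [0.0002, 0.0005, -0.1462]
end [ 0.414 -0.27   0.26 ]
```

>>> move_arm(claw=[0.6,0.6,0.6,0.6,0.6,0.6,0.6,0.6], dp=[[-0.02,0.061,0.016],[-0.027,0.058,0.016],[-0.033,0.055,0.016],[-0.039,0.05,0.016],[-0.045,0.046,0.016],[-0.05,0.04,0.016],[-0.054,0.034,0.016],[-0.057,0.028,0.016]], turn=[[0,0.001,-0.146],[0,0.001,-0.146],[0,0,-0.146],[0,0,-0.146],[0,0,-0.146],[0,0,-0.146],[0,0,-0.146],[0,0,-0.146]])

```text
clock: 9.38
position: [0.4884, -0.2848, 0.2792]
ee_rot: [0.964, -0.265, -0.002, 0.001]
ft_force: [-0.7, 0.6, 0.3]
grip_width: 0.599
```

>>> move_arm(claw=[0.6,0.6,0.6,0.6,0.6,0.6,0.6,0.6], dp=[[-0.06,0.021,0.016],[-0.062,0.014,0.016],[-0.063,0.007,0.016],[-0.064,0,0.016],[-0.063,-0.008,0.016],[-0.062,-0.015,0.016],[0,0,0],[0,0,0]], turn=[[0,0,-0.146],[0,0,-0.146],[0,0,-0.146],[0,0,-0.146],[0,0,-0.146],[0,0,-0.146],[0,0,0],[0,0,0]])

```text
clock: 10.05
position: [0.4142, -0.2696, 0.2609]
ee_rot: [0.997, 0.071, -0.002, 0.001]
ft_force: [0.3, 0.7, 0.1]
grip_width: 0.601
```

>>> move_arm(claw=[0.6,0.6,0.6], dp=[[0,0,0],[0,0,0],[0,0,0]], turn=[[0,0,0],[0,0,0],[0,0,0]])

```text
clock: 10.3
position: [0.4151, -0.2695, 0.2609]
ee_rot: [0.997, 0.072, -0.001, 0.0]
ft_force: [-0.2, 0.2, 0.3]
grip_width: 0.601
```

```bash
python3 -c "
from h import *
obs();shot('wrist','w9')"
```

```text
t 10.3 p [ 0.4151 -0.2695  0.2609] q [ 9.974e-01  7.220e-02 -1.400e-03  4.000e-04] f [-0.2  0.2  0.3] g 0.601
```

View pics/w9.png

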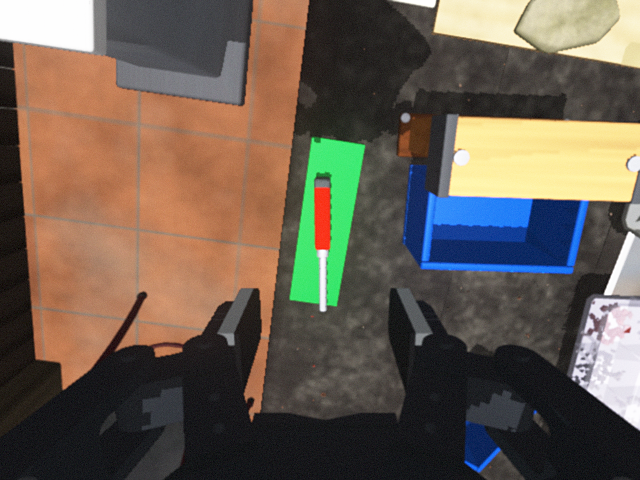

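```bash
python3 -c "
from h import *
im=cv2.imread('pics/w9.png');cv2.imwrite('pics/w9c.png',cv2.resize(im[160:330,280:370],None,fx=5,fy=3.5,interpolation=cv2.INTER_CUBIC))
o=obs();W=info('wrist',o)
q=onz(W,[[322,180],[322.5,249],[323,311]],.014);print(q.round(4),np.linalg.norm(q[2]-q[0]))"
```

```text
t 10.35 p [ 0.415  -0.2695  0.2609] q [ 9.974e-01  7.230e-02 -1.400e-03  4.000e-04] f [-0.  -0.  -0.8] g 0.599
[[ 0.4103 -0.2575  0.014 ]
 [ 0.4224 -0.3373  0.014 ]
 [ 0.4345 -0.4165  0.014 ]] 0.16085397399776263
```

View pics/w9c.png

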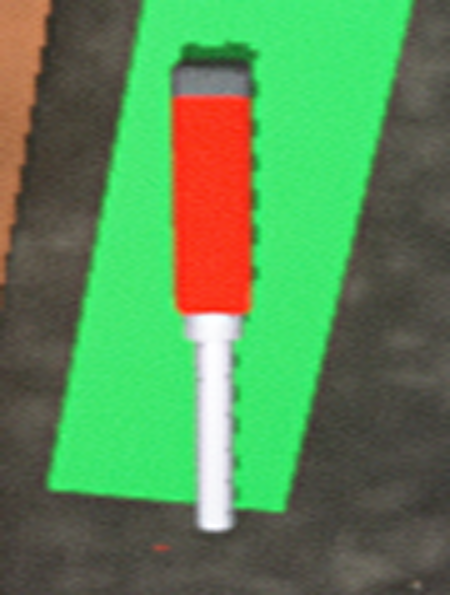

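```bash
python3 -c "
from h import *
plan([.4163,-.297,.03],8.65,7)"
```

```text
yaw now 8.3 dist [ 0.0013 -0.0275 -0.2309] minrows 5.672057138528229
dp [[-0.0014, 0.0195, 0.165], [-0.0015, 0.0195, 0.1649], [-0.0016, 0.0195, 0.165], [-0.0017, 0.0195, 0.1649], [-0.0017, 0.0195, 0.165], [-0.0018, 0.0195, 0.1649], [-0.002, 0.0195, 0.165]]
turn [0.0001, 0.0005, -0.0011]
end [ 0.4163 -0.297   0.03  ]
```

>>> move_arm(claw=[0.4,0.4,0.4,0.4,0.4,0.4,0.4,0.4], dp=[[-0.002,0.0195,0.165],[-0.002,0.0195,0.165],[-0.002,0.0195,0.165],[-0.002,0.0195,0.165],[-0.002,0.0195,0.165],[-0.001,0.0195,0.165],[-0.001,0.0195,0.165],[0,0,0]], turn=[[0,0.0005,-0.001],[0,0.0005,-0.001],[0,0,-0.001],[0,0,-0.001],[0,0,-0.001],[0,0,-0.001],[0,0,-0.001],[0,0,0]])

```text
clock: 11.02
position: [0.4122, -0.2954, 0.0242]
ee_rot: [0.997, 0.075, -0.005, -0.003]
ft_force: [-2.5, 0.0, -0.5]
grip_width: 0.398
```

>>> move_arm(claw=[0.4,0.4,0.4,0.4], dp=[[0,0,0],[0,0,0],[0,0,0],[0,0,0]], turn=[[0,0,0],[0,0,0],[0,0,0],[0,0,0]])

```text
clock: 11.35
position: [0.4169, -0.2978, 0.0321]
ee_rot: [0.997, 0.076, 0.0, 0.002]
ft_force: [0.4, 0.4, 0.4]
grip_width: 0.4
```

```bash
python3 -c "
from h import *
o=obs();shot('side','d10',(260,270,360,400),5);shot('wrist','w10');shot('scene','s10',(340,200,480,300),5)
p=o['position']
print([(proj(info('scene'),p+[0,0,d])-[340,200])*5 for d in(0,.02,.04)])"
```

```text
t 11.35 p [ 0.4169 -0.2978  0.0321] q [9.971e-01 7.560e-02 2.000e-04 1.700e-03] f [0.4 0.4 0.4] g 0.4
[array([[360.21099216, 262.15949096]]), array([[364.69607742, 235.78544092]]), array([[369.25535864, 208.91758444]])]
```

View pics/w10.png

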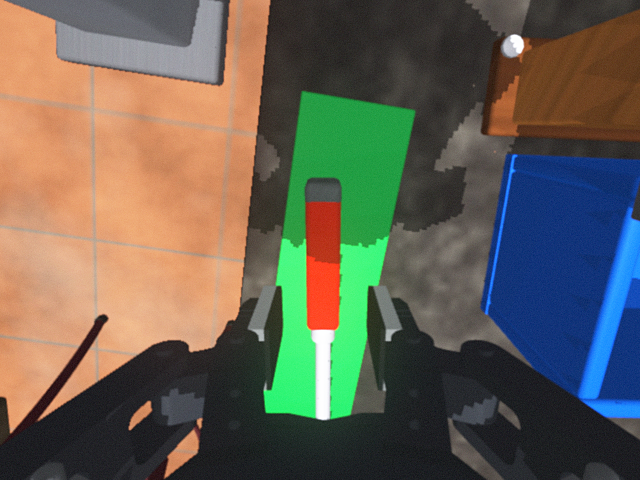

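View pics/s10.png

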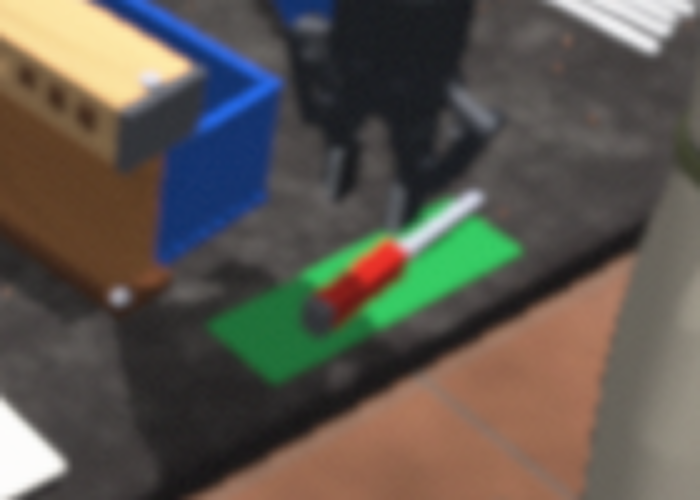

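>>> move_arm(claw=[0.4,0.4,0.4,0.4,0.4,0.4], dp=[[0,0,0.1],[0,0,0.1],[0,0,0.06],[0,0,0.04],[0,0,0],[0,0,0]], turn=[[0,0,0],[0,0,0],[0,0,0],[0,0,0],[0,0,0],[0,0,0]])

```text
clock: 12.0
position: [0.4157, -0.2972, -0.0297]
ee_rot: [0.997, 0.076, -0.001, 0.0]
ft_force: [0.8, 0.6, 0.2]
grip_width: 0.399
```

```bash
python3 -c "
from h import *
o=obs();shot('scene','s11',(340,200,480,300),5);shot('wrist','w11')"
```

```text
t 12.0 p [ 0.4157 -0.2972 -0.0297] q [ 9.971e-01  7.560e-02 -1.100e-03  4.000e-04] f [0.8 0.6 0.2] g 0.399
```

View pics/s11.png

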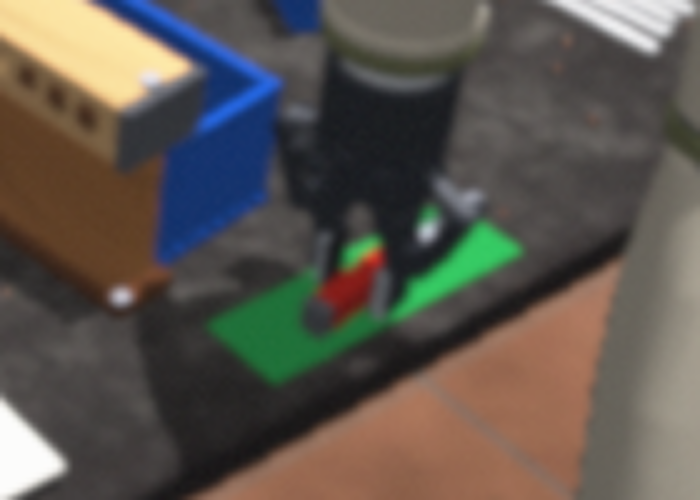

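View pics/w11.png

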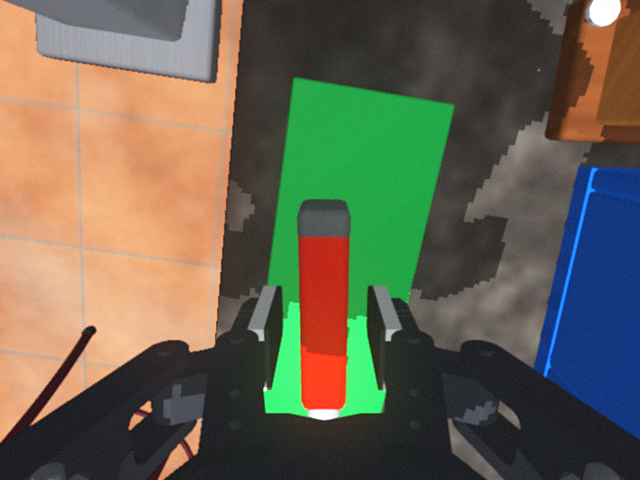

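>>> move_arm(claw=[0,0,0,0,0,0], dp=[[0,0,0],[0,0,0],[0,0,0],[0,0,0],[0,0,0],[0,0,0]], turn=[[0,0,0],[0,0,0],[0,0,0],[0,0,0],[0,0,0],[0,0,0]], grip_force=70)

```text
clock: 12.6
position: [0.4162, -0.2977, -0.0289]
ee_rot: [0.997, 0.075, -0.0, 0.001]
ft_force: [-2.2, 1.5, 4.7]
grip_width: 0.191
```

>>> move_arm(claw=[0,0,0,0,0,0], dp=[[0,0,-0.05],[0,0,-0.1],[0,0,-0.1],[0,0,0],[0,0,0],[0,0,0]], turn=[[0,0,0],[0,0,0],[0,0,0],[0,0,0],[0,0,0],[0,0,0]])

```text
clock: 13.1
position: [0.4153, -0.2971, 0.0199]
ee_rot: [0.997, 0.075, -0.001, 0.001]
ft_force: [0.3, -0.1, -1.7]
grip_width: 0.19
```

```bash
python3 -c "
from h import *
o=obs();shot('scene','s12',(340,180,480,290),5);shot('wrist','w12')"
```

```text
t 13.1 p [ 0.4153 -0.2971  0.0199] q [ 9.971e-01  7.550e-02 -1.200e-03  5.000e-04] f [ 0.3 -0.1 -1.7] g 0.19
```

View pics/s12.png

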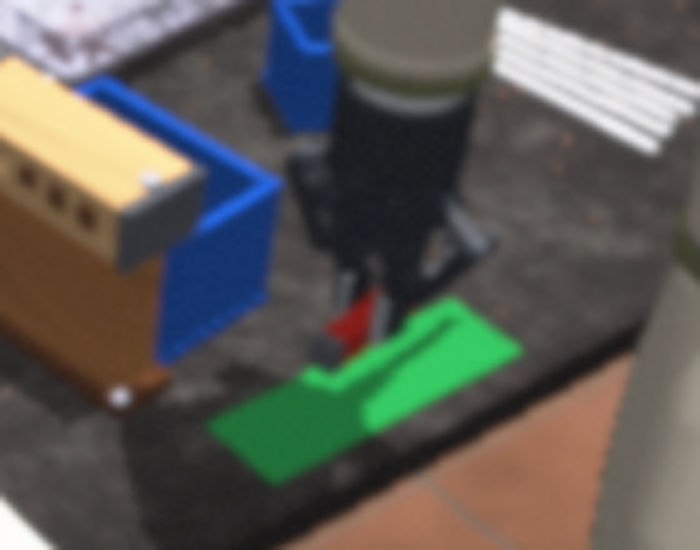

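View pics/w12.png

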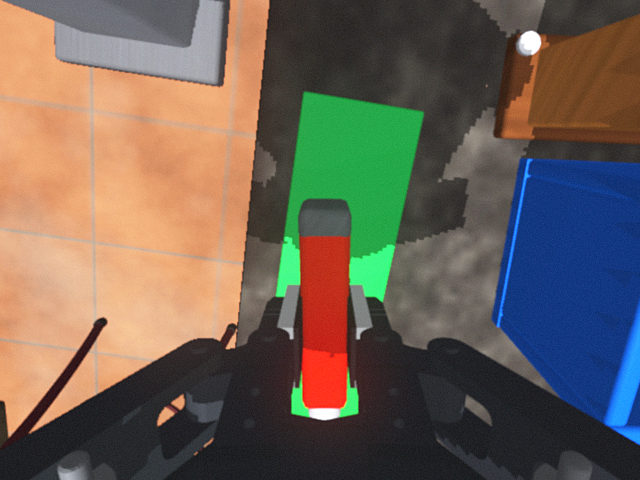

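```bash
cat >> h.py <<'E'
RAIL=np.array([.578,-.2008]);RY=np.radians(-83.2);DZ=.0435
u=np.array([np.cos(RY),np.sin(RY)]);v=np.array([-np.sin(RY),np.cos(RY)])
def grip_at(yj,X,zc=.122):
    g=RAIL+yj*v+(X-.120)*u;return [g[0],g[1],zc-DZ]
E
python3 -c "
from h import *
g=grip_at(-.048,-.05);print(g)
plan([g[0],g[1],.22],6.8,10)"
```

```text
[np.float64(0.510208980998781), np.float64(-0.0376792541006008), 0.0785]
yaw now 8.66 dist [0.0952 0.2591 0.2008] minrows 8.325344718922787
dp [[0.0663, -0.1209, -0.1006], [0.0659, -0.1211, -0.1006], [0.0655, -0.1214, -0.1005], [0.0652, -0.1216, -0.1005], [0.0648, -0.1218, -0.1005], [0.0645, -0.122, -0.1005], [0.0641, -0.1222, -0.1004], [0.0637, -0.1224, -0.1004], [0.0634, -0.1225, -0.1004], [0.063, -0.1228, -0.1004]]
turn [-0.0, 0.0004, 0.0041]
end [ 0.5102 -0.0377  0.22  ]
```

>>> move_arm(claw=[0,0,0,0,0,0,0,0], dp=[[0,0,-0.2],[0,0,-0.2],[0,0,-0.2],[0,0,-0.2],[0,0,-0.2],[0.065,-0.122,0],[0.065,-0.122,0],[0.065,-0.122,0]], turn=[[0,0,0],[0,0,0],[0,0,0],[0,0,0],[0,0,0],[0,0,0.01],[0,0,0.01],[0,0,0.01]])

```text
clock: 13.87
position: [0.4442, -0.2181, 0.2197]
ee_rot: [0.998, 0.063, -0.001, 0.0]
ft_force: [0.3, 0.2, -2.1]
grip_width: 0.19
```

>>> move_arm(claw=[0,0,0,0,0,0,0,0], dp=[[0.065,-0.122,0],[0.065,-0.122,0],[0.065,-0.122,0],[0.065,-0.122,0],[0.065,-0.122,0],[0.065,-0.122,0],[0.065,-0.122,0],[0,0,0]], turn=[[0,0,0.01],[0,0,0],[0,0,0],[0,0,0],[0,0,0],[0,0,0],[0,0,0],[0,0,0]])

```text
clock: 14.53
position: [0.5147, -0.0321, 0.2188]
ee_rot: [0.998, 0.064, -0.001, -0.001]
ft_force: [-0.5, 1.5, -1.7]
grip_width: 0.187
```

>>> move_arm(claw=[0,0,0,0], dp=[[0,0,0],[0,0,0],[0,0,0],[0,0,0]], turn=[[0,0,0],[0,0,0],[0,0,0],[0,0,0]])

```text
clock: 14.87
position: [0.5136, -0.0396, 0.2193]
ee_rot: [0.998, 0.059, -0.001, 0.001]
ft_force: [0.4, -0.1, -0.8]
grip_width: 0.189
```

```bash
python3 -c "
from h import *
o=obs();shot('wrist','w13');shot('side','d13');shot('scene','s13',(240,160,440,300),4)
g=grip_at(-.048,-.05);plan(g,6.8,6)"
```

```text
t 14.87 p [ 0.5136 -0.0396  0.2193] q [ 9.983e-01  5.890e-02 -1.300e-03  7.000e-04] f [ 0.4 -0.1 -0.8] g 0.189
yaw now 6.8 dist [-0.0036  0.0014 -0.141 ] minrows 3.4399016638063893
dp [[-0.0025, -0.0016, 0.1175], [-0.0026, -0.0016, 0.1175], [-0.0026, -0.0016, 0.1175], [-0.0027, -0.0016, 0.1175], [-0.0028, -0.0016, 0.1175], [-0.0028, -0.0016, 0.1174]]
turn [0.0002, 0.0005, -0.0]
end [ 0.5102 -0.0377  0.0785]
```

View pics/w13.png

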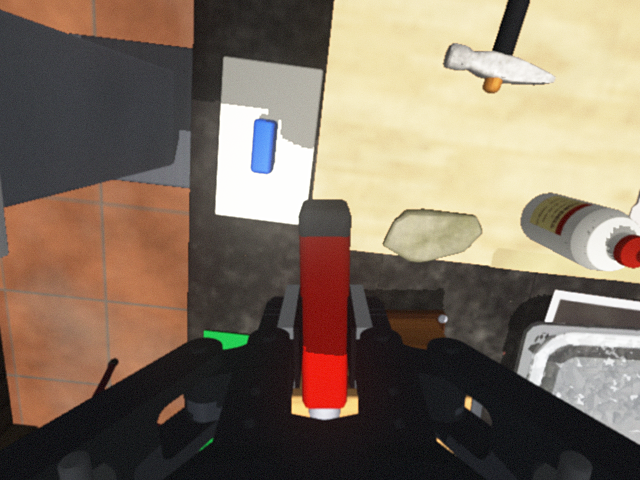

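View pics/s13.png

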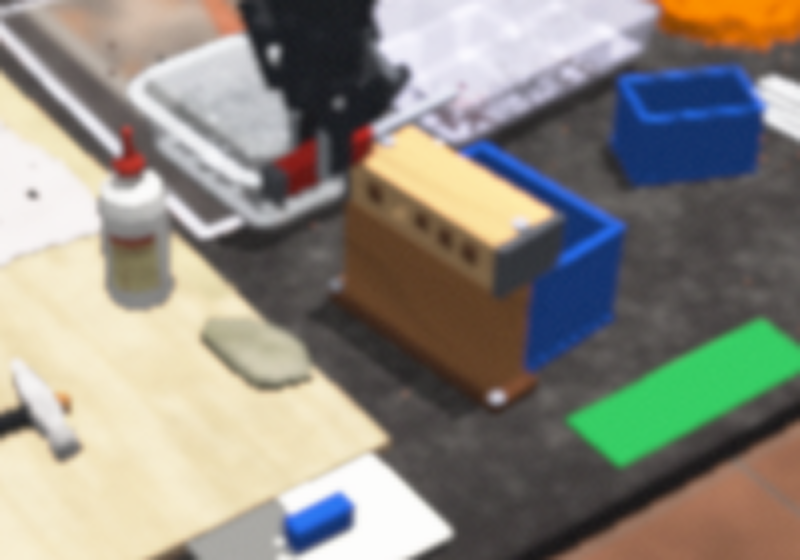

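View pics/d13.png

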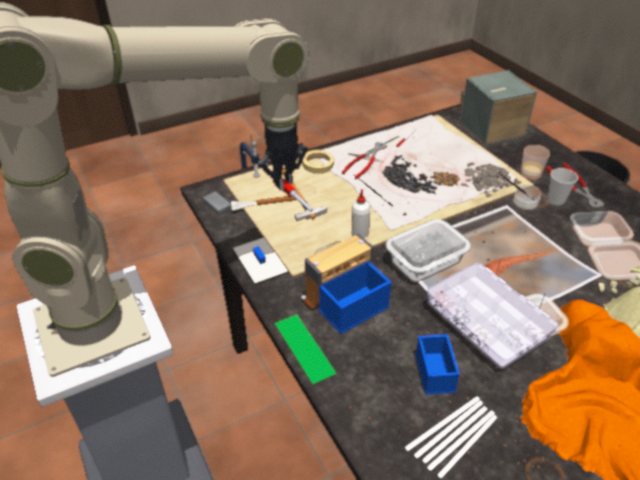

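>>> move_arm(claw=[0,0,0,0,0,0,0,0], dp=[[-0.003,-0.002,0.118],[-0.003,-0.002,0.118],[-0.003,-0.002,0.118],[-0.003,-0.002,0.118],[-0.002,-0.001,0.117],[-0.002,-0.001,0.117],[0,0,0],[0,0,0]], turn=[[0,0.001,0],[0,0.001,0],[0,0,0],[0,0,0],[0,0,0],[0,0,0],[0,0,0],[0,0,0]])

```text
clock: 15.68
position: [0.5097, -0.0371, 0.0781]
ee_rot: [0.998, 0.06, -0.001, 0.0]
ft_force: [-0.3, -0.7, -0.8]
grip_width: 0.19
```

>>> move_arm(claw=[0,0,0], dp=[[0,0,0],[0,0,0],[0,0,0]], turn=[[0,0,0],[0,0,0],[0,0,0]])

```text
clock: 15.93
position: [0.5114, -0.0371, 0.0798]
ee_rot: [0.998, 0.06, 0.001, 0.001]
ft_force: [0.2, 0.3, -1.9]
grip_width: 0.189
```

```bash
python3 -c "
from h import *
o=obs();shot('scene','s14',(290,180,390,255),8);shot('wrist','w14')
S=info('scene')
f=lambda p:((proj(S,p)-[290,180])*8).round(0).tolist()
for y in(-.048,-.024,0,.024,.048): print(y,f([*(RAIL+y*v-.03*u),.122]))
R_=R.from_quat(o['ee_rot']).as_matrix();p=o['position']-R_[:,2]*DZ
print('tip',f(p+R_[:,1]*.12),'butt',f(p-R_[:,1]*.04)); plan(grip_at(-.048,-.05),6.8,6)"
```

```text
t 15.93 p [ 0.5114 -0.0371  0.0798] q [9.982e-01 5.980e-02 9.000e-04 8.000e-04] f [ 0.2  0.3 -1.9] g 0.189
-0.048 [[538.0, 347.0]]
-0.024 [[489.0, 316.0]]
0 [[441.0, 285.0]]
0.024 [[394.0, 255.0]]
0.048 [[348.0, 226.0]]
tip [[494.0, 365.0]] butt [[145.0, 569.0]]
yaw now 6.86 dist [-0.0008 -0.0006 -0.0008] minrows 0.030702382405751613
dp [[-0.0007, 0.0004, 0.0006], [-0.0007, 0.0004, 0.0006], [-0.0007, 0.0005, 0.0007], [-0.0007, 0.0004, 0.0006], [-0.0007, 0.0005, 0.0007], [-0.0007, 0.0004, 0.0006]]
turn [0.0003, -0.0002, 0.0002]
end [ 0.5102 -0.0377  0.0785]
```

View pics/s14.png

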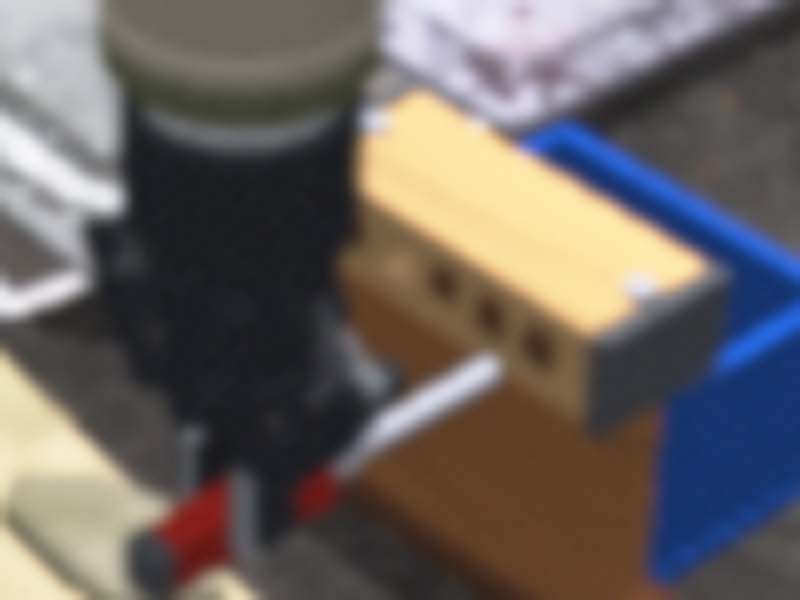

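View pics/w14.png

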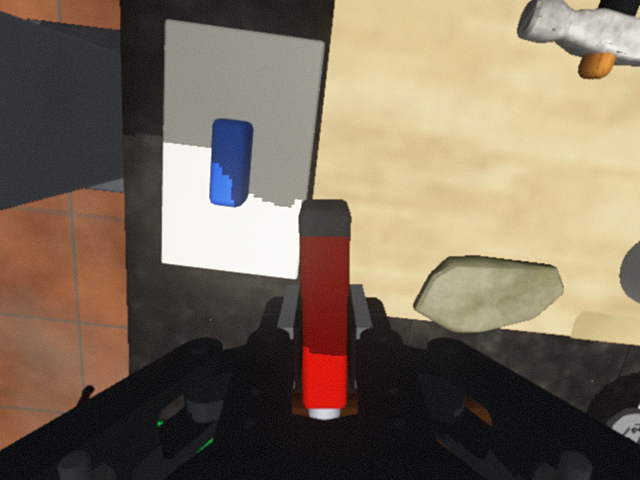

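>>> move_arm(claw=[0,0,0,0,0,0,0,0], dp=[[-0.002,0.03,0.002],[-0.001,0.03,0.001],[0,0.03,0],[0,0.025,0],[0,0.025,0],[0,0.025,0],[0,0.025,0],[0,0.025,0]], turn=[[0,0,0],[0,0,0],[0,0,0],[0,0,0],[0,0,0],[0,0,0],[0,0,0],[0,0,0]])

```text
clock: 16.7
position: [0.515, -0.0802, 0.0777]
ee_rot: [0.998, 0.06, -0.0, 0.0]
ft_force: [-0.2, 0.9, -2.2]
grip_width: 0.191
```

```bash
python3 -c "
from h import *
o=obs();shot('scene','s15',(290,180,390,255),8);shot('side','d15',(290,220,400,320),6)
g=np.array(o['position'][:2]);print('X',(g-RAIL)@u+.12,'y',(g-RAIL)@v)"
```

```text
t 16.7 p [ 0.515  -0.0802  0.0777] q [ 9.982e-01  5.990e-02 -3.000e-04  5.000e-04] f [-0.2  0.9 -2.2] g 0.191
X -0.007213031960442345 y -0.0483166770843035
```

View pics/d15.png

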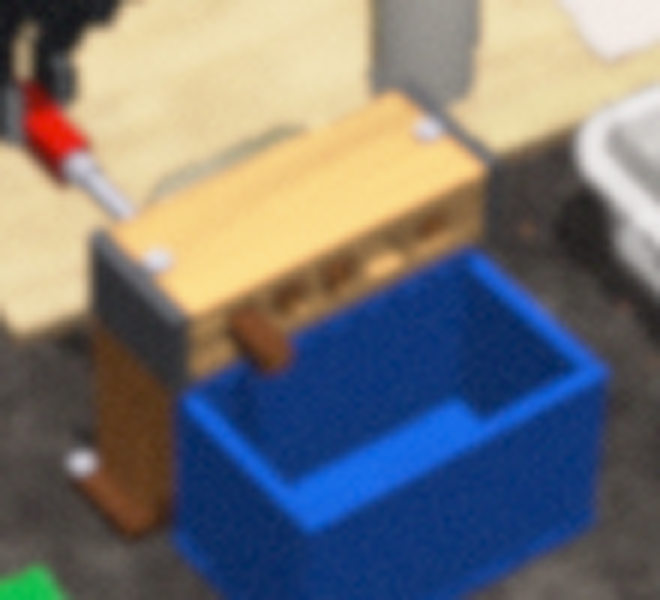

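Peg at −48 is coming out (side view, dark stub at (265,345) in the crop), well over the tub. I'll drive on.

>>> move_arm(claw=[0,0,0,0,0,0,0,0], dp=[[0,0.03,0],[0,0.03,0],[0,0.03,0],[0,0.03,0],[0,0.03,0],[0,0.03,0],[0,0.03,0],[0,0.03,0]], turn=[[0,0,0],[0,0,0],[0,0,0],[0,0,0],[0,0,0],[0,0,0],[0,0,0],[0,0,0]])

```text
clock: 17.47
position: [0.5207, -0.1281, 0.0778]
ee_rot: [0.998, 0.06, -0.0, 0.001]
ft_force: [0.3, -0.3, -0.8]
grip_width: 0.189
```

>>> move_arm(claw=[0,0,0,0], dp=[[0,0.015,0],[0,0,0],[0,0,0],[0,0,0]], turn=[[0,0,0],[0,0,0],[0,0,0],[0,0,0]])

```text
clock: 17.8
position: [0.521, -0.1299, 0.0778]
ee_rot: [0.998, 0.06, -0.0, 0.0]
ft_force: [-0.0, 0.2, -2.5]
grip_width: 0.19
```

```bash
python3 -c "
from h import *
o=obs();shot('side','d16',(290,220,400,320),6)
g=np.array(o['position'][:2]);print('X',(g-RAIL)@u+.12,'y',(g-RAIL)@v)"
```

```text
t 17.8 p [ 0.521  -0.1299  0.0778] q [ 9.982e-01  6.010e-02 -2.000e-04  4.000e-04] f [-0.   0.2 -2.5] g 0.19
X 0.04288631266840019 y -0.04816312172263028
```

View pics/d16.png

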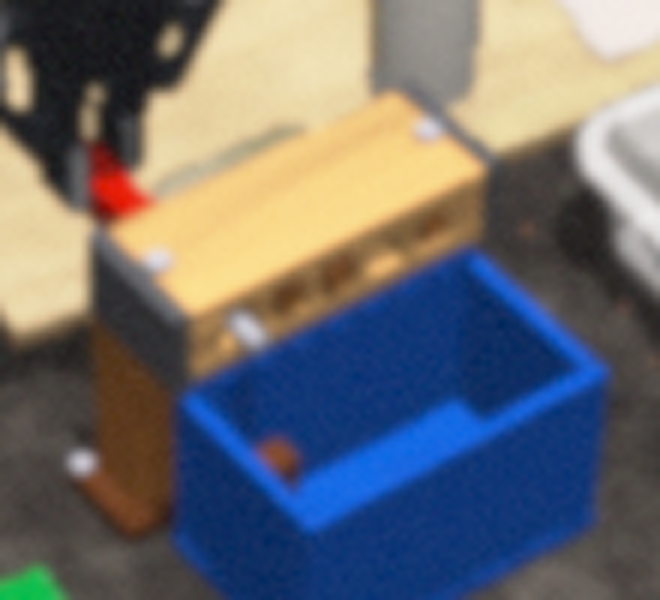

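>>> move_arm(claw=[0,0,0,0,0,0,0,0], dp=[[0,-0.11,0],[0,-0.11,0],[0,-0.11,0],[0,-0.12,0],[0,0,0],[0.06,0,0],[0.06,0,0],[0,0,0]], turn=[[0,0,0],[0,0,0],[0,0,0],[0,0,0],[0,0,0],[0,0,0],[0,0,0],[0,0,0]])

```text
clock: 18.52
position: [0.5356, -0.0374, 0.078]
ee_rot: [0.998, 0.06, 0.0, 0.0]
ft_force: [-1.1, 0.5, -1.8]
grip_width: 0.186
```

>>> move_arm(claw=[0,0,0], dp=[[0,0,0],[0,0,0],[0,0,0]], turn=[[0,0,0],[0,0,0],[0,0,0]])

```text
clock: 18.77
position: [0.5335, -0.0383, 0.0776]
ee_rot: [0.998, 0.06, -0.0, 0.001]
ft_force: [-0.1, -0.2, -1.5]
grip_width: 0.196
```

```bash
cat >> h.py <<'E'
def where():
    o=obs();g=np.array(o['position'][:2]);x=R.from_quat(o['ee_rot']).as_matrix()[:,0]
    print('X',((g-RAIL)@u+.12).round(4),'y',((g-RAIL)@v).round(4),'z',(o['position'][2]+DZ).round(4),'yaw',np.degrees(np.arctan2(x[1],x[0])).round(2))
E
python3 -c "
from h import *
where();shot('scene','s17',(290,180,390,255),8)"
```

```text
t 18.77 p [ 0.5335 -0.0383  0.0776] q [ 9.982e-01  5.980e-02 -5.000e-04  6.000e-04] f [-0.1 -0.2 -1.5] g 0.196
X -0.0467 y -0.025 z 0.1211 yaw 6.86
```

View pics/s17.png

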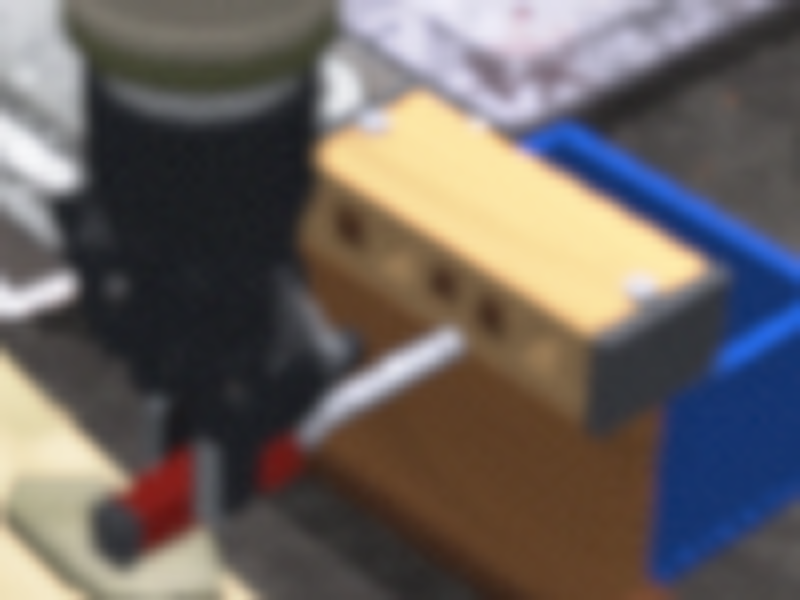

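>>> move_arm(claw=[0,0,0,0,0,0,0,0], dp=[[0.004,0.03,0],[0,0.03,0],[0,0.03,0],[0,0.03,0],[0,0.03,0],[0,0.03,0],[0,0.03,0],[0,0.03,0]], turn=[[0,0,0],[0,0,0],[0,0,0],[0,0,0],[0,0,0],[0,0,0],[0,0,0],[0,0,0]])

```text
clock: 19.48
position: [0.5407, -0.0864, 0.0778]
ee_rot: [0.998, 0.06, -0.0, 0.001]
ft_force: [-0.0, 0.6, -1.6]
grip_width: 0.189
```

>>> move_arm(claw=[0,0,0,0,0,0,0,0], dp=[[0,0.03,0],[0,0.03,0],[0,0.03,0],[0,0.03,0],[0,0.03,0],[0,0.03,0],[0,0.03,0],[0,0,0]], turn=[[0,0,0],[0,0,0],[0,0,0],[0,0,0],[0,0,0],[0,0,0],[0,0,0],[0,0,0]])

```text
clock: 20.15
position: [0.5456, -0.1292, 0.0777]
ee_rot: [0.998, 0.059, -0.0, 0.001]
ft_force: [-0.0, 0.6, -2.5]
grip_width: 0.188
```

>>> move_arm(claw=[0,0,0], dp=[[0,0,0],[0,0,0],[0,0,0]], turn=[[0,0,0],[0,0,0],[0,0,0]])

```text
clock: 20.4
position: [0.5457, -0.1269, 0.0778]
ee_rot: [0.998, 0.06, -0.0, 0.0]
ft_force: [-0.3, 0.7, -1.5]
grip_width: 0.189
```

```bash
python3 -c "
from h import *
where();shot('side','d18',(290,220,400,320),6)"
```

```text
t 20.4 p [ 0.5457 -0.1269  0.0778] q [ 9.982e-01  6.020e-02 -2.000e-04  4.000e-04] f [-0.3  0.7 -1.5] g 0.189
X 0.0428 y -0.0233 z 0.1213 yaw 6.9
```

View pics/d18.png

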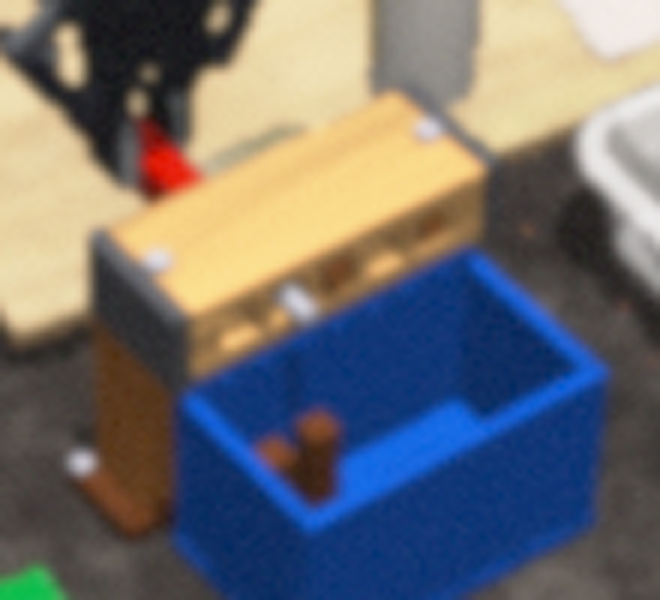

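>>> move_arm(claw=[0,0,0,0,0,0,0,0], dp=[[0,-0.11,0],[0,-0.11,0],[0,-0.11,0],[0,-0.11,0],[0,0,0],[0.06,0,0],[0.058,0,0],[0,0,0]], turn=[[0,0,0],[0,0,0],[0,0,0],[0,0,0],[0,0,0],[0,0,0],[0,0,0],[0,0,0]])

```text
clock: 21.12
position: [0.5601, -0.0368, 0.0779]
ee_rot: [0.998, 0.06, 0.0, 0.0]
ft_force: [-0.7, 0.9, -0.8]
grip_width: 0.192
```

>>> move_arm(claw=[0,0,0], dp=[[0,0,0],[0,0,0],[0,0,0]], turn=[[0,0,0],[0,0,0],[0,0,0]])

```text
clock: 21.37
position: [0.558, -0.0374, 0.0776]
ee_rot: [0.998, 0.06, -0.0, 0.001]
ft_force: [0.3, -0.6, -1.2]
grip_width: 0.193
```

```bash
python3 -c "
from h import *
where();shot('scene','s19',(290,180,390,255),8)"
```

```text
t 21.37 p [ 0.558  -0.0374  0.0776] q [ 9.982e-01  5.980e-02 -5.000e-04  6.000e-04] f [ 0.3 -0.6 -1.2] g 0.193
X -0.0446 y -0.0006 z 0.1211 yaw 6.86
```

View pics/s19.png

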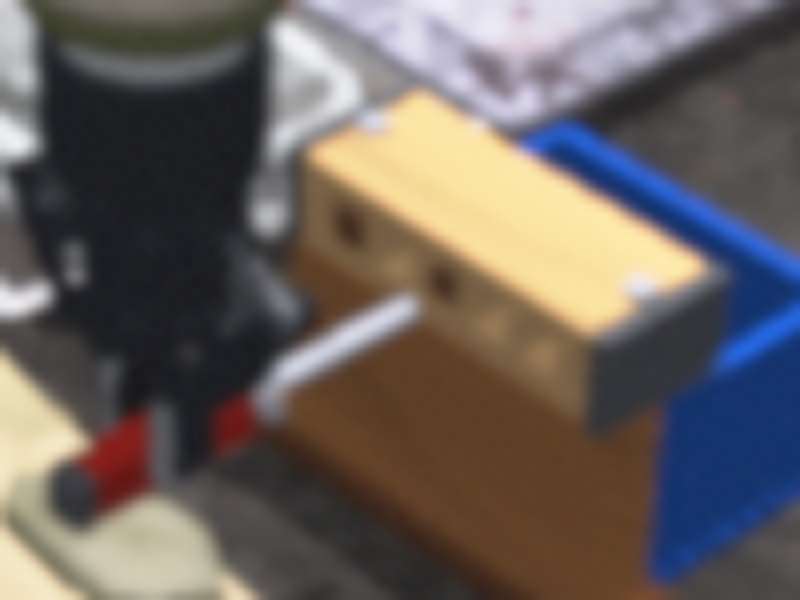

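>>> move_arm(claw=[0,0,0,0,0,0,0,0], dp=[[0.002,0.03,0],[0,0.03,0],[0,0.03,0],[0,0.03,0],[0,0.03,0],[0,0.03,0],[0,0.03,0],[0,0.03,0]], turn=[[0,0,0],[0,0,0],[0,0,0],[0,0,0],[0,0,0],[0,0,0],[0,0,0],[0,0,0]])

```text
clock: 22.08
position: [0.5648, -0.0855, 0.0777]
ee_rot: [0.998, 0.06, -0.0, 0.001]
ft_force: [-0.3, -0.7, -2.0]
grip_width: 0.194
```

>>> move_arm(claw=[0,0,0,0,0,0,0,0], dp=[[0,0.03,0],[0,0.03,0],[0,0.03,0],[0,0.03,0],[0,0.03,0],[0,0.03,0],[0,0.02,0],[0,0,0]], turn=[[0,0,0],[0,0,0],[0,0,0],[0,0,0],[0,0,0],[0,0,0],[0,0,0],[0,0,0]])

```text
clock: 22.75
position: [0.5695, -0.1259, 0.0777]
ee_rot: [0.998, 0.059, -0.0, 0.001]
ft_force: [0.7, -0.2, -1.5]
grip_width: 0.195
```

>>> move_arm(claw=[0,0,0], dp=[[0,0,0],[0,0,0],[0,0,0]], turn=[[0,0,0],[0,0,0],[0,0,0]])

```text
clock: 23.0
position: [0.5695, -0.124, 0.0778]
ee_rot: [0.998, 0.06, -0.0, 0.0]
ft_force: [-1.1, 0.0, -1.7]
grip_width: 0.188
```

```bash
python3 -c "
from h import *
where();shot('side','d20',(290,220,400,320),6)"
```

```text
t 23.0 p [ 0.5695 -0.124   0.0778] q [ 9.982e-01  6.020e-02 -2.000e-04  4.000e-04] f [-1.1  0.  -1.7] g 0.188
X 0.0428 y 0.0006 z 0.1213 yaw 6.9
```

View pics/d20.png

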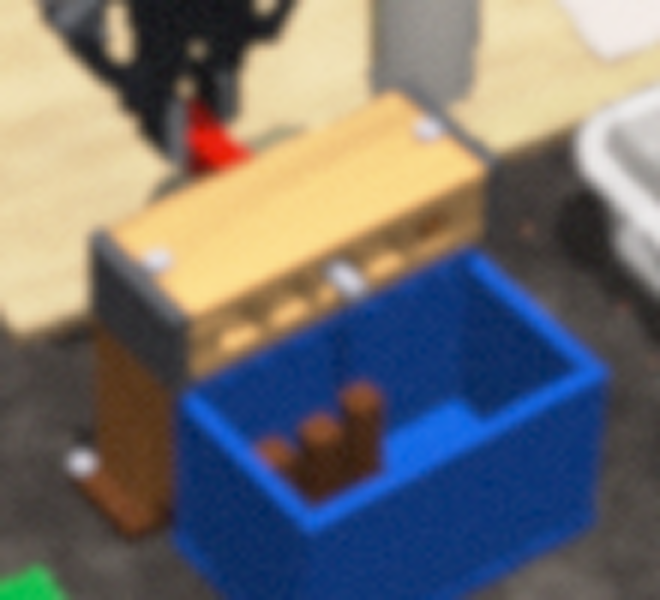

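>>> move_arm(claw=[0,0,0,0,0,0,0,0], dp=[[0,-0.11,0],[0,-0.11,0],[0,-0.11,0],[0,-0.11,0],[0,0,0],[0.08,0,0],[0.08,0,0],[0.078,0,0]], turn=[[0,0,0],[0,0,0],[0,0,0],[0,0,0],[0,0,0],[0,0,0],[0,0,0],[0,0,0]])

```text
clock: 23.72
position: [0.6069, -0.0316, 0.0779]
ee_rot: [0.998, 0.06, -0.0, 0.001]
ft_force: [-0.6, 0.2, -1.7]
grip_width: 0.19
```

>>> move_arm(claw=[0,0,0,0], dp=[[0,0,0],[0,0,0],[0,0,0],[0,0,0]], turn=[[0,0,0],[0,0,0],[0,0,0],[0,0,0]])

```text
clock: 24.05
position: [0.6056, -0.0317, 0.0776]
ee_rot: [0.998, 0.06, -0.0, 0.001]
ft_force: [-1.1, -0.4, -1.4]
grip_width: 0.192
```

```bash
python3 -c "
from h import *
where();shot('scene','s21',(280,180,380,255),8)"
```

```text
t 24.05 p [ 0.6056 -0.0317  0.0776] q [ 9.982e-01  5.980e-02 -5.000e-04  7.000e-04] f [-1.1 -0.4 -1.4] g 0.192
X -0.0446 y 0.0474 z 0.1211 yaw 6.86
```

View pics/s21.png

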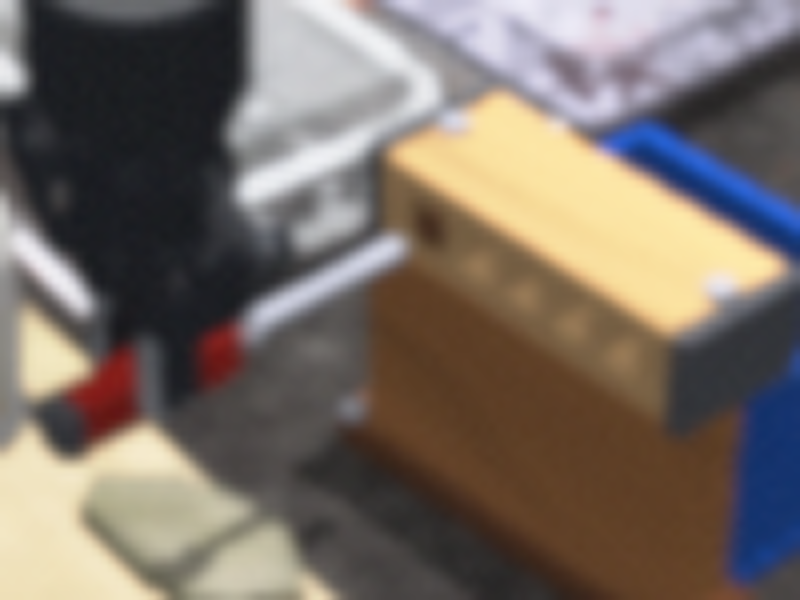

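>>> move_arm(claw=[0,0,0,0,0,0,0,0], dp=[[0.002,0.03,0],[0,0.03,0],[0,0.03,0],[0,0.03,0],[0,0.03,0],[0,0.03,0],[0,0.03,0],[0,0.03,0]], turn=[[0,0,0],[0,0,0],[0,0,0],[0,0,0],[0,0,0],[0,0,0],[0,0,0],[0,0,0]])

```text
clock: 24.77
position: [0.6124, -0.0798, 0.0777]
ee_rot: [0.998, 0.06, -0.0, 0.001]
ft_force: [0.5, 0.6, -1.7]
grip_width: 0.192
```

>>> move_arm(claw=[0,0,0,0,0,0,0,0], dp=[[0,0.03,0],[0,0.03,0],[0,0.03,0],[0,0.03,0],[0,0.03,0],[0,0.03,0],[0,0.02,0],[0,0,0]], turn=[[0,0,0],[0,0,0],[0,0,0],[0,0,0],[0,0,0],[0,0,0],[0,0,0],[0,0,0]])

```text
clock: 25.43
position: [0.6171, -0.1203, 0.0777]
ee_rot: [0.998, 0.059, -0.0, 0.001]
ft_force: [-1.1, -0.8, -2.0]
grip_width: 0.189
```

>>> move_arm(claw=[0,0,0], dp=[[0,0,0],[0,0,0],[0,0,0]], turn=[[0,0,0],[0,0,0],[0,0,0]])

```text
clock: 25.68
position: [0.6172, -0.1182, 0.0778]
ee_rot: [0.998, 0.06, -0.0, 0.0]
ft_force: [-0.2, -0.0, -1.8]
grip_width: 0.191
```

```bash
python3 -c "
from h import *
where();shot('side','d22',(290,220,400,320),6)"
```

```text
t 25.68 p [ 0.6172 -0.1182  0.0778] q [ 9.982e-01  6.020e-02 -2.000e-04  4.000e-04] f [-0.2 -0.  -1.8] g 0.191
X 0.0426 y 0.0487 z 0.1213 yaw 6.9
```

View pics/d22.png

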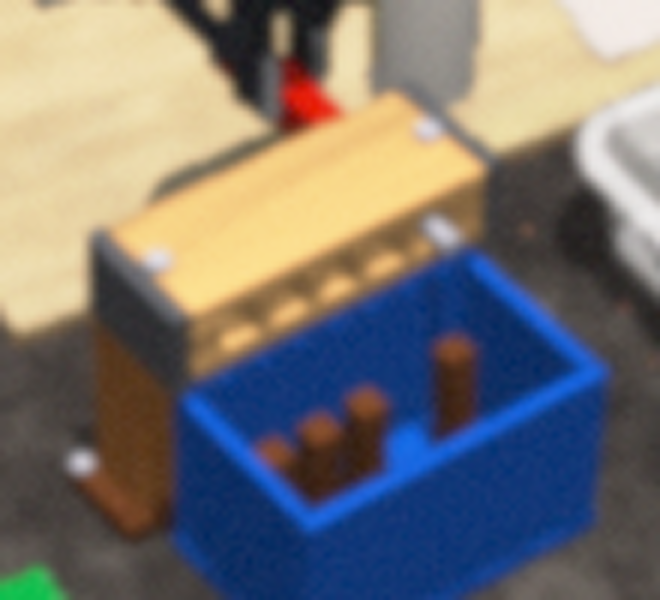

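>>> move_arm(claw=[0,0,0,0,0,0,0,0], dp=[[0,-0.11,0],[0,-0.11,0],[0,-0.11,0],[0,-0.11,0],[0,-0.05,0],[0,0,-0.15],[0,0,-0.2],[0,0,-0.2]], turn=[[0,0,0],[0,0,0],[0,0,0],[0,0,0],[0,0,0],[0,0,0],[0,0,0],[0,0,0]])

```text
clock: 26.4
position: [0.6046, -0.0216, 0.1883]
ee_rot: [0.998, 0.06, -0.001, 0.0]
ft_force: [1.1, -1.3, -1.2]
grip_width: 0.189
```

>>> move_arm(claw=[0,0,0], dp=[[0,0,-0.2],[0,0,0],[0,0,0]], turn=[[0,0,0],[0,0,0],[0,0,0]])

```text
clock: 26.65
position: [0.6069, -0.0216, 0.2303]
ee_rot: [0.998, 0.06, 0.002, 0.001]
ft_force: [0.1, -0.8, -2.6]
grip_width: 0.19
```

```bash
python3 -c "
from h import *
where();shot('side','d23',(280,200,440,320),5)
plan([.421,-.275,.23],1,12)"
```

```text
t 26.65 p [ 0.6069 -0.0216  0.2303] q [0.9982 0.0597 0.0022 0.001 ] f [ 0.1 -0.8 -2.6] g 0.19
X -0.0545 y 0.0499 z 0.2738 yaw 6.84
yaw now 6.84 dist [-0.1847 -0.2532  0.002 ] minrows 7.645881126405746
dp [[-0.089, 0.0956, -0.0007], [-0.0882, 0.0964, -0.0007], [-0.0874, 0.0971, -0.0008], [-0.0865, 0.0978, -0.0008], [-0.0857, 0.0986, -0.0008], [-0.0849, 0.0993, -0.0008], [-0.084, 0.1, -0.0008], [-0.0832, 0.1007, -0.0008], [-0.0823, 0.1014, -0.0008], [-0.0814, 0.1021, -0.0008], [-0.0806, 0.1028, -0.0008], [-0.0797, 0.1034, -0.0008]]
turn [0.0002, -0.0001, 0.0108]
end [ 0.421 -0.275  0.23 ]
```

View pics/d23.png

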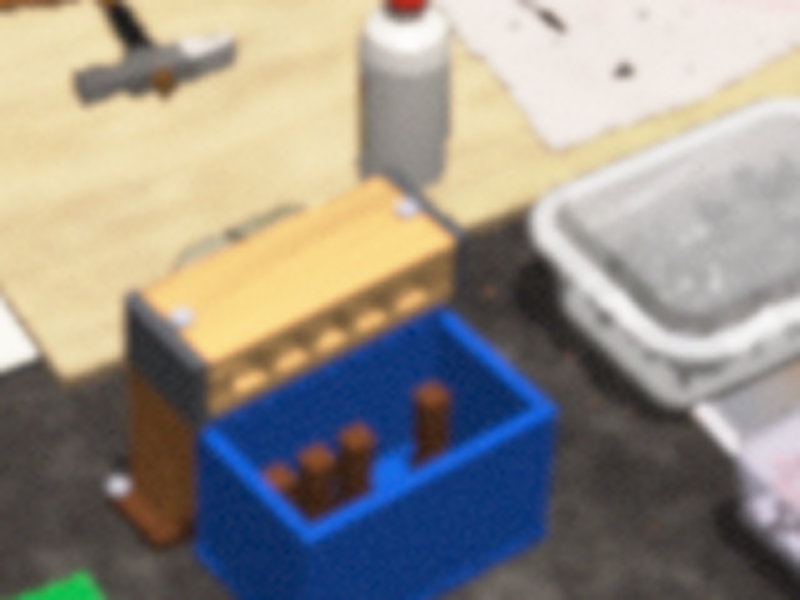

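Four pegs stand in the tub (crop (280,480), (317,470), (355,450), (430,410)) and all five holes show light through. Next I'll return the punch to the mat.

>>> move_arm(claw=[0,0,0,0,0,0,0,0], dp=[[-0.089,0.096,0],[-0.088,0.096,0],[-0.087,0.097,0],[-0.087,0.098,0],[-0.086,0.099,0],[-0.085,0.099,0],[-0.084,0.1,0],[-0.083,0.101,0]], turn=[[0,0,0.011],[0,0,0.011],[0,0,0.011],[0,0,0.011],[0,0,0.011],[0,0,0.011],[0,0,0.011],[0,0,0.011]])

```text
clock: 27.37
position: [0.4803, -0.1914, 0.226]
ee_rot: [1.0, 0.025, -0.002, -0.0]
ft_force: [-0.1, -0.6, -1.3]
grip_width: 0.193
```

>>> move_arm(claw=[0,0,0,0,0,0,0], dp=[[-0.082,0.101,0],[-0.081,0.102,0],[-0.081,0.103,0],[-0.08,0.103,0],[0,0,0],[0,0,0],[0,0,0]], turn=[[0,0,0.011],[0,0,0.011],[0,0,0.011],[0,0,0.011],[0,0,0],[0,0,0],[0,0,0]])

```text
clock: 27.95
position: [0.4203, -0.2738, 0.2268]
ee_rot: [1.0, 0.008, -0.001, -0.0]
ft_force: [0.8, 1.1, -1.5]
grip_width: 0.189
```

```bash
python3 -c "
from h import *
o=obs();shot('wrist','w24');plan([.421,-.275,.0],1,6)
print(proj(info('wrist',o),[[.391,-.213,.003],[.451,-.213,.003],[.421,-.213,.003]]).round(0))"
```

```text
t 27.95 p [ 0.4203 -0.2738  0.2268] q [ 1.0e+00  8.1e-03 -1.0e-03 -2.0e-04] f [ 0.8  1.1 -1.5] g 0.189
yaw now 0.99 dist [ 0.0003 -0.0015 -0.2271] minrows 5.538730944646995
dp [[0.0005, 0.0013, 0.1892], [0.0005, 0.0013, 0.1892], [0.0004, 0.0013, 0.1893], [0.0004, 0.0013, 0.1892], [0.0003, 0.0013, 0.1893], [0.0003, 0.0013, 0.1892]]
turn [-0.0, 0.0003, -0.0]
end [ 0.421 -0.275  0.   ]
[[297. 136.]
 [355. 137.]
 [326. 136.]]
```

View pics/w24.png

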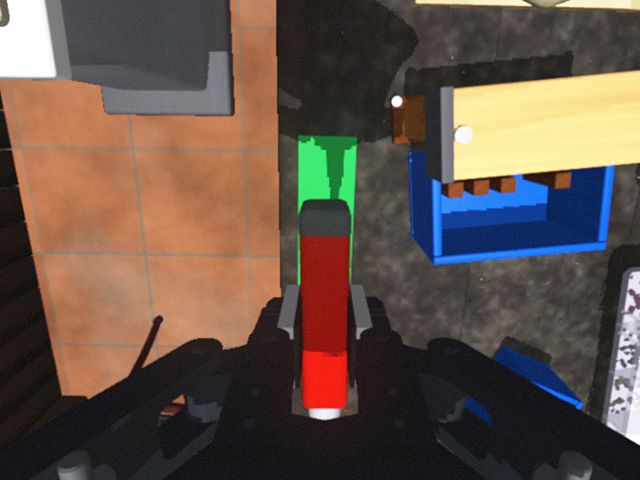

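>>> move_arm(claw=[0,0,0,0,0,0,0,0], dp=[[0,0.002,0.19],[0,0.002,0.19],[0,0.002,0.19],[0,0,0.19],[0,0,0.19],[0,0,0.14],[0,0,0.06],[0,0,0]], turn=[[0,0,0],[0,0,0],[0,0,0],[0,0,0],[0,0,0],[0,0,0],[0,0,0],[0,0,0]])

```text
clock: 28.67
position: [0.4192, -0.2738, -0.0046]
ee_rot: [1.0, 0.009, -0.002, -0.001]
ft_force: [-0.5, 0.7, -1.9]
grip_width: 0.191
```

>>> move_arm(claw=[0,0,0], dp=[[0,0,0],[0,0,0],[0,0,0]], turn=[[0,0,0],[0,0,0],[0,0,0]])

```text
clock: 28.92
position: [0.422, -0.2766, -0.0]
ee_rot: [1.0, 0.008, 0.001, 0.002]
ft_force: [-0.2, -0.9, -1.3]
grip_width: 0.191
```

```bash
python3 -c "
from h import *
o=obs();shot('scene','s25',(340,200,480,300),5)"
```

```text
t 28.92 p [ 0.422  -0.2766 -0.    ] q [1.     0.0081 0.0011 0.0015] f [-0.2 -0.9 -1.3] g 0.191
```

View pics/s25.png

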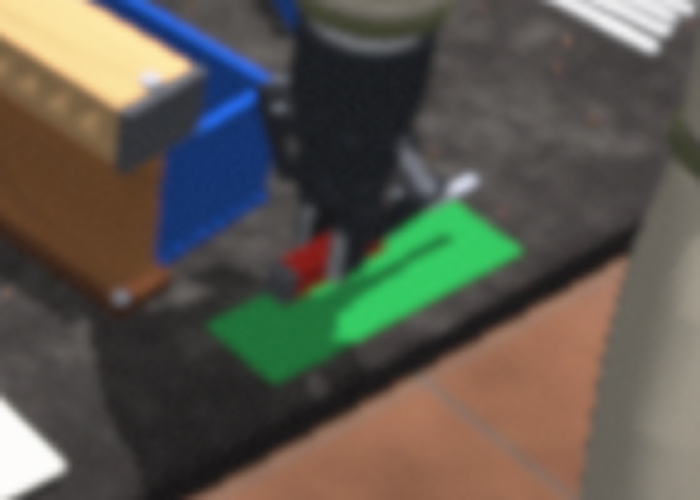

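Still about 29 mm high. I'll lower it gently.

>>> move_arm(claw=[0,0,0,0,0,0,0], dp=[[0,0,0.05],[0,0,0.05],[0,0,0.025],[0,0,0.01],[0,0,0.005],[0,0,0],[0,0,0]], turn=[[0,0,0],[0,0,0],[0,0,0],[0,0,0],[0,0,0],[0,0,0],[0,0,0]])

```text
clock: 29.55
position: [0.4198, -0.2756, -0.029]
ee_rot: [1.0, 0.008, -0.001, 0.0]
ft_force: [-11.2, 6.3, 27.2]
grip_width: 0.193
```

```bash
python3 -c "
from h import *
o=obs();shot('scene','s26',(340,200,480,300),5)"
```

```text
t 29.55 p [ 0.4198 -0.2756 -0.029 ] q [ 1.0e+00  8.0e-03 -1.3e-03  4.0e-04] f [-11.2   6.3  27.2] g 0.193
```

View pics/s26.png

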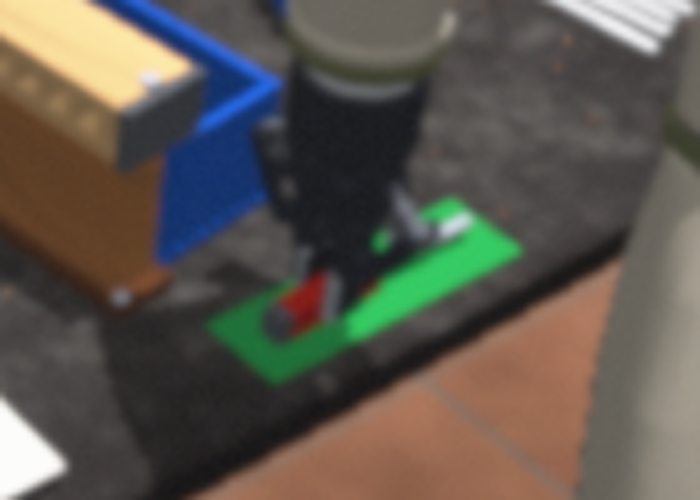

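Down (27 N on the table). I'll ease up a millimetre or so, open and rise.

>>> move_arm(claw=[0,0,0.4,0.4,0.4,0.4,0.4,0.4], dp=[[0,0,-0.007],[0,0,0],[0,0,0],[0,0,0],[0,0,0],[0,0,-0.1],[0,0,-0.2],[0,0,-0.2]], turn=[[0,0,0],[0,0,0],[0,0,0],[0,0,0],[0,0,0],[0,0,0],[0,0,0],[0,0,0]])

```text
clock: 30.27
position: [0.4195, -0.2749, 0.0714]
ee_rot: [1.0, 0.008, -0.001, -0.001]
ft_force: [1.1, -1.0, 0.7]
grip_width: 0.4
```

>>> move_arm(claw=[0.4,0.4,0.4,0.4,0.4,0.4,0.4,0.4], dp=[[0,0,-0.2],[0,0,-0.2],[0,0,-0.2],[0,0,-0.2],[0,0,-0.2],[0,0,0],[0,0,0],[0,0,0]], turn=[[0,0,0],[0,0,0],[0,0,0],[0,0,0],[0,0,0],[0,0,0],[0,0,0],[0,0,0]])

```text
clock: 30.93
position: [0.4204, -0.2756, 0.2708]
ee_rot: [1.0, 0.008, -0.0, 0.0]
ft_force: [-0.5, -0.8, -1.1]
grip_width: 0.399
```

```bash
python3 -c "
from h import *
o=obs();shot('wrist','w27');shot('scene','s27',(260,170,460,320),4)"
```

```text
t 30.93 p [ 0.4204 -0.2756  0.2708] q [ 1.e+00  8.e-03 -5.e-04  4.e-04] f [-0.5 -0.8 -1.1] g 0.399
```

View pics/w27.png

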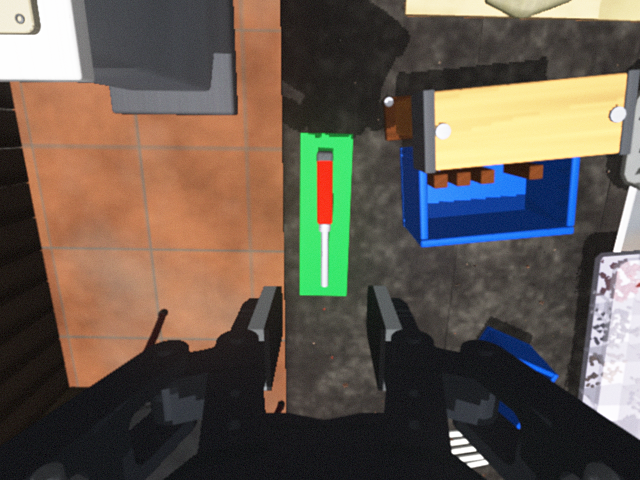

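View pics/s27.png

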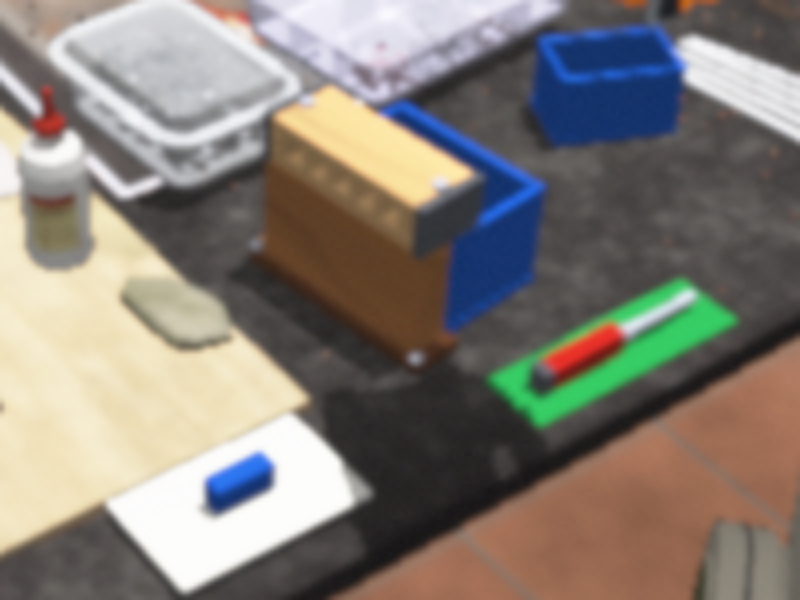

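```bash
python3 -c "
from h import *
o=obs();W=info('wrist',o)
q=onz(W,[[422,247],[577,233]],.092);print(q,np.degrees(np.arctan2(*(q[1]-q[0])[:2][::-1])))
print('decoy',onz(W,[[490,328],[556,378]],.06))
plan([.589,-.3066,.2],-83.4,14)"
```

```text
t 31.03 p [ 0.42   -0.2753  0.2699] q [ 1.0e+00  8.1e-03 -1.2e-03 -2.0e-04] f [0.4 0.2 0.7] g 0.397
[[ 0.51644196 -0.31704542  0.092     ]
 [ 0.66633188 -0.30020762  0.092     ]] 6.409417273893699
decoy [[ 0.61123052 -0.42248981  0.06      ]
 [ 0.69949233 -0.48788185  0.06      ]]
yaw now 0.92 dist [ 0.169  -0.0313 -0.0699] minrows 11.876537216315253
dp [[0.0602, 0.0122, 0.0248], [0.0612, 0.0058, 0.0248], [0.0614, -0.0007, 0.0248], [0.061, -0.0071, 0.0248], [0.0599, -0.0135, 0.0248], [0.0582, -0.0197, 0.0249], [0.0558, -0.0257, 0.0249], [0.0528, -0.0314, 0.0249], [0.0492, -0.0367, 0.0249], [0.0451, -0.0417, 0.0249], [0.0404, -0.0462, 0.0249], [0.0354, -0.0502, 0.0249], [0.0299, -0.0536, 0.0249], [0.0242, -0.0564, 0.0249]]
turn [0.0001, 0.0002, 0.1338]
end [ 0.589  -0.3066  0.2   ]
```

```bash
python3 -c "
from h import *
S=info('scene');D=info('side')
q=np.array([[537,40],[655,28],[686,70],[557,82]])/4+[260,170]
for z in(.05,.06,.07):print(z,onz(S,q,z).round(3).tolist())
d=np.array([[360,432],[437,430],[466,530],[378,532]])/2.6+[280,170]
for z in(.05,.06,.07):print(z,onz(D,d,z).round(3).tolist())
"
```

```text
0.05 [[0.716, -0.498, 0.05], [0.671, -0.598, 0.05], [0.609, -0.571, 0.05], [0.657, -0.468, 0.05]]
0.06 [[0.704, -0.487, 0.06], [0.661, -0.585, 0.06], [0.599, -0.559, 0.06], [0.647, -0.457, 0.06]]
0.07 [[0.693, -0.475, 0.07], [0.65, -0.572, 0.07], [0.589, -0.547, 0.07], [0.636, -0.445, 0.07]]
0.05 [[0.647, -0.445, 0.05], [0.708, -0.475, 0.05], [0.663, -0.572, 0.05], [0.599, -0.539, 0.05]]
0.06 [[0.642, -0.451, 0.06], [0.701, -0.481, 0.06], [0.657, -0.577, 0.06], [0.593, -0.544, 0.06]]
0.07 [[0.636, -0.458, 0.07], [0.695, -0.487, 0.07], [0.652, -0.582, 0.07], [0.588, -0.55, 0.07]]
```

>>> move_arm(claw=[0.4,0.4,0.4,0.4,0.4,0.4,0.4,0.4], dp=[[0.06,0.012,0.025],[0.061,0.006,0.025],[0.061,-0.001,0.025],[0.061,-0.007,0.025],[0.06,-0.014,0.025],[0.058,-0.02,0.025],[0.056,-0.026,0.025],[0.053,-0.031,0.025]], turn=[[0,0,0.134],[0,0,0.134],[0,0,0.134],[0,0,0.134],[0,0,0.134],[0,0,0.134],[0,0,0.134],[0,0,0.134]])

```text
clock: 31.7
position: [0.5171, -0.2932, 0.2294]
ee_rot: [0.915, -0.404, -0.001, 0.0]
ft_force: [-0.5, 0.5, -0.3]
grip_width: 0.4
```

>>> move_arm(claw=[0.4,0.4,0.4,0.4,0.4,0.4,0.4,0.4], dp=[[0.049,-0.037,0.025],[0.045,-0.042,0.025],[0.04,-0.046,0.025],[0.035,-0.05,0.025],[0.03,-0.054,0.025],[0.024,-0.056,0.025],[0,0,0],[0,0,0]], turn=[[0,0,0.134],[0,0,0.134],[0,0,0.134],[0,0,0.134],[0,0,0.134],[0,0,0.134],[0,0,0],[0,0,0]])

```text
clock: 32.37
position: [0.5889, -0.3061, 0.1994]
ee_rot: [0.747, -0.665, -0.001, 0.001]
ft_force: [-0.3, 0.2, -0.6]
grip_width: 0.398
```

>>> move_arm(claw=[0.4,0.4,0.4], dp=[[0,0,0],[0,0,0],[0,0,0]], turn=[[0,0,0],[0,0,0],[0,0,0]])

```text
clock: 32.62
position: [0.589, -0.307, 0.2018]
ee_rot: [0.746, -0.665, 0.0, 0.001]
ft_force: [-0.0, -0.4, -0.2]
grip_width: 0.398
```

```bash
python3 -c "
from h import *
o=obs();shot('wrist','w28')"
```

```text
t 32.62 p [ 0.589  -0.307   0.2018] q [ 7.464e-01 -6.655e-01  4.000e-04  6.000e-04] f [-0.  -0.4 -0.2] g 0.398
```

View pics/w28.png

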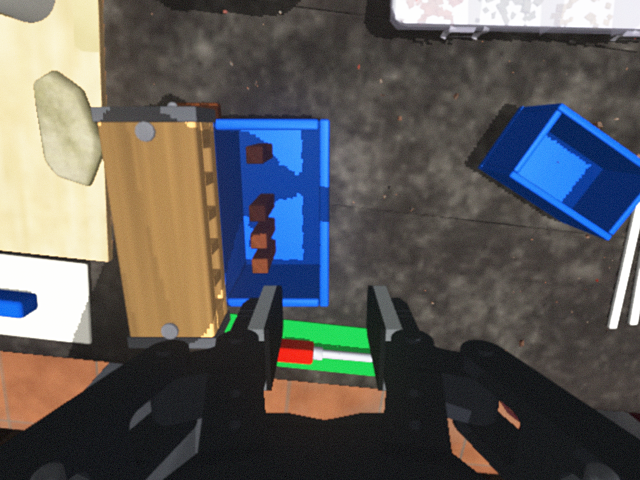

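>>> move_arm(claw=[0.3,0.3,0.3,0.3,0.3,0.3,0.3,0.3], dp=[[0,0,0.17],[0,0,0.17],[0,0,0.17],[0,0,0],[0,0,0.1],[0,0,0.12],[0,0,0.11],[0,0,0]], turn=[[0,0,0],[0,0,0],[0,0,0],[0,0,0],[0,0,0],[0,0,0],[0,0,0],[0,0,0]])

```text
clock: 33.33
position: [0.5875, -0.3063, 0.0309]
ee_rot: [0.746, -0.666, -0.002, 0.001]
ft_force: [-0.6, 0.2, -0.4]
grip_width: 0.297
```

>>> move_arm(claw=[0.3,0.3,0,0,0,0,0], dp=[[0,0,0],[0,0,0],[0,0,0],[0,0,0],[0,0,0],[0,0,0],[0,0,0]], turn=[[0,0,0],[0,0,0],[0,0,0],[0,0,0],[0,0,0],[0,0,0],[0,0,0]], grip_force=60)

```text
clock: 33.92
position: [0.5908, -0.3073, 0.0359]
ee_rot: [0.746, -0.666, 0.002, -0.0]
ft_force: [-0.8, 1.3, 7.0]
grip_width: 0.077
```

```bash
python3 -c "
from h import *
obs();shot('wrist','w29');plan([.575,-.397,.037],-83.4,8)"
```

```text
t 33.92 p [ 0.5908 -0.3073  0.0359] q [ 0.7461 -0.6658  0.0018 -0.    ] f [-0.8  1.3  7. ] g 0.077
yaw now -83.49 dist [-0.0158 -0.0897  0.0011] minrows 2.2218483825849726
dp [[0.0546, 0.0162, -0.0006], [0.0546, 0.0162, -0.0006], [0.0546, 0.0162, -0.0006], [0.0546, 0.0162, -0.0006], [0.0546, 0.0162, -0.0006], [0.0545, 0.0162, -0.0006], [0.0546, 0.0162, -0.0006], [0.0545, 0.0163, -0.0006]]
turn [-0.0004, -0.0004, -0.0003]
end [ 0.575 -0.397  0.037]
```

View pics/w29.png

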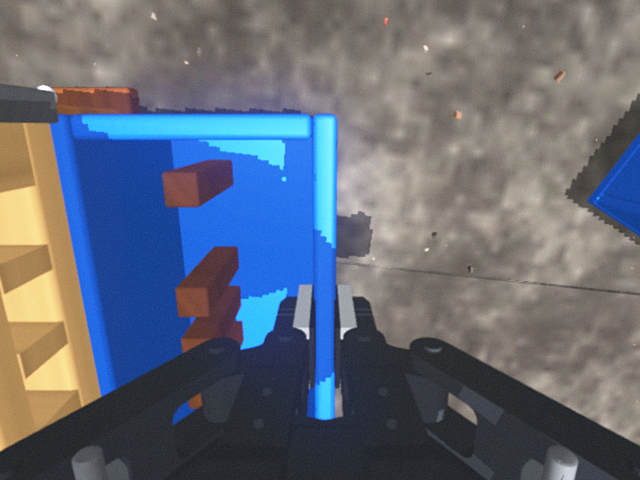

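>>> move_arm(claw=[0,0,0,0,0,0,0,0], dp=[[0,0,-0.015],[0.03,0.009,0],[0.04,0.012,0],[0.05,0.015,0],[0.05,0.015,0],[0.05,0.015,0],[0.05,0.015,0],[0.05,0.015,0]], turn=[[0,0,0],[0,0,0],[0,0,0],[0,0,0],[0,0,0],[0,0,0],[0,0,0],[0,0,0]])

```text
clock: 34.63
position: [0.5771, -0.3742, 0.0363]
ee_rot: [0.746, -0.666, 0.0, 0.001]
ft_force: [-0.6, 0.7, -3.7]
grip_width: 0.076
```

>>> move_arm(claw=[0,0,0,0,0,0,0], dp=[[0.05,0.015,0],[0.04,0.012,0],[0.026,0.008,0],[0,0,0],[0,0,0],[0,0,0],[0,0,0]], turn=[[0,0,0],[0,0,0],[0,0,0],[0,0,0],[0,0,0],[0,0,0],[0,0,0]])

```text
clock: 35.22
position: [0.5737, -0.3956, 0.0364]
ee_rot: [0.746, -0.665, 0.0, 0.0]
ft_force: [-1.7, 0.9, -4.1]
grip_width: 0.079
```

```bash
python3 -c "
from h import *
obs();shot('side','d30',(290,220,450,360),4)"
```

```text
t 35.22 p [ 0.5737 -0.3956  0.0364] q [ 7.465e-01 -6.654e-01  1.000e-04  3.000e-04] f [-1.7  0.9 -4.1] g 0.079
```

View pics/d30.png

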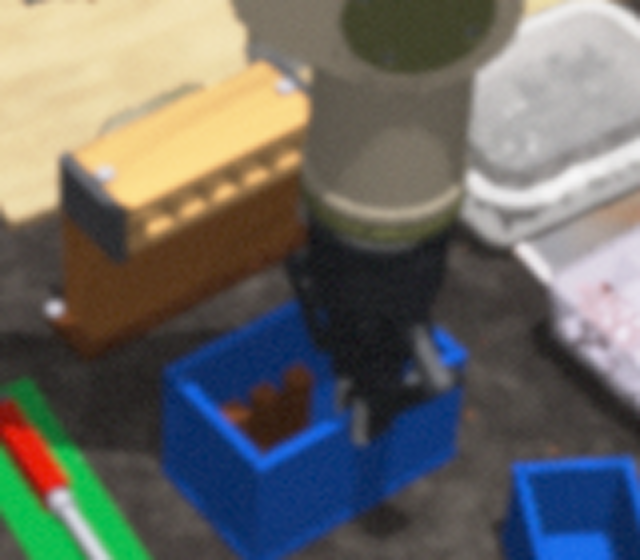

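Tub is clear of the rail with the pegs inside. Lower gently, then release.

>>> move_arm(claw=[0,0,0,0,0], dp=[[0,0,0.008],[0,0,0.007],[0,0,0.006],[0,0,0],[0,0,0]], turn=[[0,0,0],[0,0,0],[0,0,0],[0,0,0],[0,0,0]])

```text
clock: 35.68
position: [0.5739, -0.3968, 0.0359]
ee_rot: [0.746, -0.666, 0.001, 0.001]
ft_force: [-9.5, 4.7, 20.2]
grip_width: 0.076
```

>>> move_arm(claw=[0.3,0.3,0.3,0.3,0.3,0.3,0.3,0.3], dp=[[0,0,0],[0,0,0],[0,0,0],[0,0,-0.08],[0,0,-0.15],[0,0,-0.2],[0,0,-0.2],[0,0,-0.2]], turn=[[0,0,0],[0,0,0],[0,0,0],[0,0,0],[0,0,0],[0,0,0],[0,0,0],[0,0,0]])

```text
clock: 36.35
position: [0.5731, -0.3961, 0.1999]
ee_rot: [0.746, -0.666, 0.0, 0.0]
ft_force: [0.4, -1.1, -0.1]
grip_width: 0.296
```

>>> move_arm(claw=[0.3,0.3,0.3,0.3,0.3,0.3], dp=[[0,0,-0.15],[0,0,-0.15],[0,0,0],[0,0,0],[0,0,0],[0,0,0]], turn=[[0,0,0],[0,0,0],[0,0,0],[0,0,0],[0,0,0],[0,0,0]])

```text
clock: 36.85
position: [0.5728, -0.396, 0.2564]
ee_rot: [0.746, -0.666, -0.001, 0.001]
ft_force: [0.1, -0.4, -1.6]
grip_width: 0.299
```

```bash
python3 -c "
from h import *
obs();shot('wrist','w31')"
```

```text
t 36.85 p [ 0.5728 -0.396   0.2564] q [ 0.7461 -0.6658 -0.0012  0.0008] f [ 0.1 -0.4 -1.6] g 0.299
```

View pics/w31.png

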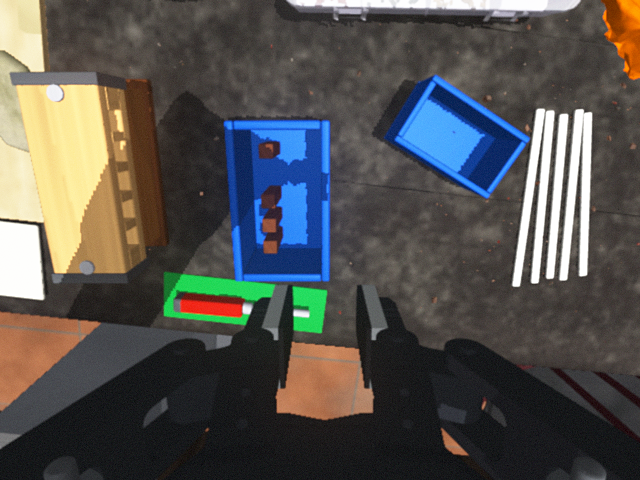

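```bash
python3 -c "
from h import *
plan([.45,-.03,.27],0,15)"
```

```text
yaw now -83.49 dist [-0.1228  0.366   0.0136] minrows 11.759554645099264
dp [[-0.1259, 0.0269, -0.0044], [-0.1279, 0.0145, -0.0044], [-0.1287, 0.0021, -0.0044], [-0.1283, -0.0104, -0.0044], [-0.1266, -0.0228, -0.0045], [-0.1238, -0.035, -0.0045], [-0.1199, -0.0469, -0.0045], [-0.1147, -0.0583, -0.0045], [-0.1085, -0.0691, -0.0045], [-0.1013, -0.0793, -0.0045], [-0.0932, -0.0888, -0.0045], [-0.0841, -0.0974, -0.0045], [-0.0743, -0.1051, -0.0046], [-0.0637, -0.1118, -0.0045], [-0.0526, -0.1175, -0.0046]]
turn [0.0001, 0.0002, -0.1237]
end [ 0.45 -0.03  0.27]
```

>>> move_arm(claw=[0.4,0.4,0.4,0.4,0.4,0.4,0.4,0.4], dp=[[-0.126,0.027,-0.01],[-0.128,0.015,-0.01],[-0.129,0.002,-0.01],[-0.128,-0.01,-0.01],[-0.127,-0.023,-0.01],[-0.124,-0.035,-0.01],[-0.12,-0.047,0],[-0.115,-0.058,0]], turn=[[0,0,-0.124],[0,0,-0.124],[0,0,-0.124],[0,0,-0.124],[0,0,-0.124],[0,0,-0.124],[0,0,-0.124],[0,0,-0.124]])

```text
clock: 37.57
position: [0.5065, -0.1997, 0.2691]
ee_rot: [0.944, -0.33, -0.001, 0.001]
ft_force: [1.1, 0.1, 0.9]
grip_width: 0.398
```

>>> move_arm(claw=[0.4,0.4,0.4,0.4,0.4,0.4,0.4,0.4], dp=[[-0.109,-0.069,0],[-0.101,-0.079,0],[-0.093,-0.089,0],[-0.084,-0.097,0],[-0.074,-0.105,0],[-0.064,-0.112,0],[-0.053,-0.118,0],[0,0,0]], turn=[[0,0,-0.124],[0,0,-0.124],[0,0,-0.124],[0,0,-0.124],[0,0,-0.124],[0,0,-0.124],[0,0,-0.124],[0,0,0]])

```text
clock: 38.23
position: [0.4483, -0.0254, 0.2696]
ee_rot: [1.0, 0.008, -0.0, 0.0]
ft_force: [-0.7, 0.4, 0.3]
grip_width: 0.398
```

>>> move_arm(claw=[0.4,0.4,0.4,0.4], dp=[[0,0,0],[0,0,0],[0,0,0],[0,0,0]], turn=[[0,0,0],[0,0,0],[0,0,0],[0,0,0]])

```text
clock: 38.57
position: [0.4496, -0.0313, 0.2696]
ee_rot: [1.0, 0.001, -0.001, 0.0]
ft_force: [-0.1, -0.2, -0.5]
grip_width: 0.398
```

```bash
python3 -c "
from h import *
obs();shot('wrist','w32')"
```

```text
t 38.57 p [ 0.4496 -0.0313  0.2696] q [ 1.e+00  7.e-04 -5.e-04  3.e-04] f [-0.1 -0.2 -0.5] g 0.398
```

View pics/w32.png

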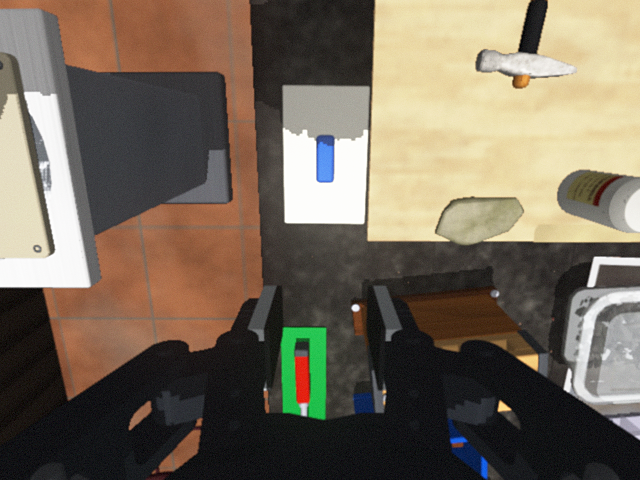

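```bash
cat > fit4.py <<'E'
exec(open('fit1.py').read().split("print('rail")[0])
im=cv2.imread('pics/w32.png');cv2.imwrite('pics/w32c.png',cv2.resize(im[70:240,270:385],None,fx=5,fy=3.5,interpolation=cv2.INTER_CUBIC))
p=fit([[-.047,.076,.013],[.047,.076,.013],[.047,-.076,.013],[-.047,-.076,.013]],np.array([[283,86],[369,85],[365,223],[284,223]]),[.45,0,0])
b=onz(W,[[317,135],[334,135],[334,182],[317,182]],.039);print(b,b.mean(0))
E
python3 fit4.py
```

```text
[0.4507 0.0052] deg -0.2 res [-1.4 -1.1  0.8  0.4 -0.2  0.6  0.8  0.2]
[[ 0.44202082  0.03030274  0.039     ]
 [ 0.45965067  0.03034005  0.039     ]
 [ 0.4600886  -0.01842313  0.039     ]
 [ 0.44186647 -0.01846303  0.039     ]] [0.45090664 0.00593916 0.039     ]
```

View pics/w32c.png

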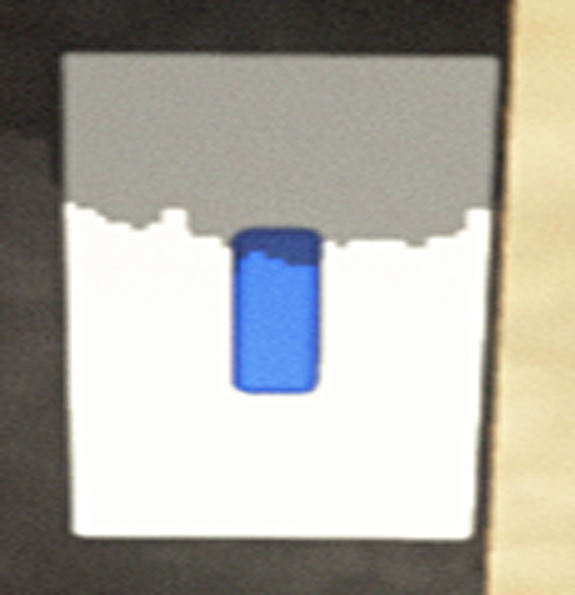

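```bash
python3 -c "
from h import *
plan([.451,.0057,.05],0,7)"
```

```text
yaw now 0.09 dist [ 0.0014  0.0368 -0.2196] minrows 5.431202118659449
dp [[0.0012, -0.0264, 0.1568], [0.0012, -0.0264, 0.1569], [0.0012, -0.0264, 0.1568], [0.0011, -0.0264, 0.1569], [0.0011, -0.0263, 0.1569], [0.0011, -0.0263, 0.1568], [0.001, -0.0264, 0.1569]]
turn [0.0001, 0.0002, 0.0003]
end [0.451  0.0057 0.05  ]
```

>>> move_arm(claw=[0.4,0.4,0.4,0.4,0.4,0.4,0.4,0.4], dp=[[0.001,-0.026,0.157],[0.001,-0.026,0.157],[0.001,-0.026,0.157],[0.001,-0.026,0.157],[0.001,-0.026,0.157],[0.001,-0.026,0.157],[0.001,-0.027,0.157],[0,0,0]], turn=[[0,0,0],[0,0,0],[0,0,0],[0,0,0],[0,0,0],[0,0,0],[0,0,0],[0,0,0]])

```text
clock: 39.28
position: [0.4469, 0.0066, 0.0451]
ee_rot: [1.0, 0.002, -0.004, -0.0]
ft_force: [-0.9, 0.7, -0.6]
grip_width: 0.399
```

>>> move_arm(claw=[0.4,0.4,0.4,0.4], dp=[[0,0,0],[0,0,0],[0,0,0],[0,0,0]], turn=[[0,0,0],[0,0,0],[0,0,0],[0,0,0]])

```text
clock: 39.62
position: [0.4521, 0.0056, 0.0518]
ee_rot: [1.0, 0.001, 0.001, 0.001]
ft_force: [0.2, -0.0, -0.5]
grip_width: 0.395
```

```bash
python3 -c "
from h import *
o=obs();shot('wrist','w33')
b=onz(info('wrist',o),[[0,0]],.039)"
```

```text
t 39.62 p [0.4521 0.0056 0.0518] q [1.0e+00 1.3e-03 1.2e-03 9.0e-04] f [ 0.2 -0.  -0.5] g 0.395
```

View pics/w33.png

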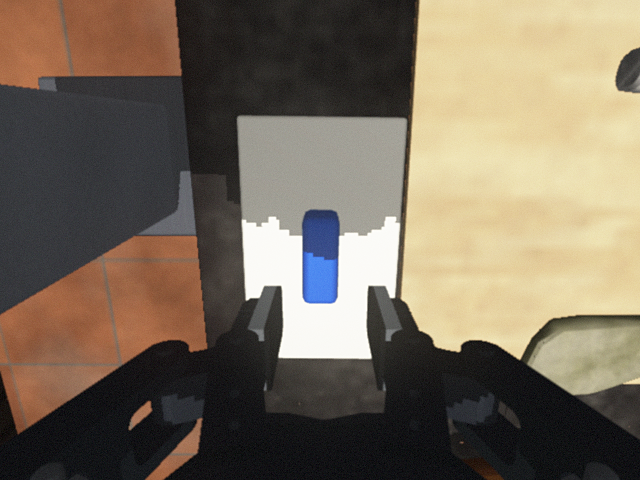

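```bash
python3 -c "
from h import *
o=obs();W=info('wrist',o)
print(onz(W,[[303,210],[338,210],[338,302],[303,302]],.039), onz(W,[[238,116],[407,119]],.013))
plan([.451,.006,-.02],0,4)"
```

```text
t 39.67 p [0.4518 0.0056 0.0516] q [1.0e+00 1.4e-03 1.0e-03 9.0e-04] f [-0.1  0.5  0. ] g 0.404
[[ 0.44115662  0.03468979  0.039     ]
 [ 0.45911392  0.03473821  0.039     ]
 [ 0.45979877 -0.01700273  0.039     ]
 [ 0.44051661 -0.01704313  0.039     ]] [[0.4049786  0.08125051 0.013     ]
 [0.49719171 0.07998446 0.013     ]]
yaw now 0.16 dist [-0.0008  0.0004 -0.0716] minrows 1.7454934048441637
dp [[-0.0012, -0.0006, 0.0894], [-0.0012, -0.0006, 0.0895], [-0.0011, -0.0006, 0.0894], [-0.0011, -0.0006, 0.0895]]
turn [0.0005, -0.0007, 0.0009]
end [ 0.451  0.006 -0.02 ]
```

>>> move_arm(claw=[0.4,0.4,0.4,0.4,0.4,0.4,0.4], dp=[[-0.008,-0.006,0.1],[0,0,0.1],[0,0,0.1],[0,0,0.05],[0,0,0],[0,0,0],[0,0,0]], turn=[[0,0,0],[0,0,0],[0,0,0],[0,0,0],[0,0,0],[0,0,0],[0,0,0]])

```text
clock: 40.25
position: [0.45, 0.0072, -0.0187]
ee_rot: [1.0, 0.002, 0.001, 0.001]
ft_force: [0.2, -0.0, 0.4]
grip_width: 0.398
```

```bash
python3 -c "
from h import *
o=obs();shot('wrist','w34');shot('scene','s34',(270,250,390,340),6)"
```

```text
t 40.25 p [ 0.45    0.0072 -0.0187] q [1.0e+00 1.7e-03 6.0e-04 6.0e-04] f [ 0.2 -0.   0.4] g 0.398
```

View pics/s34.png

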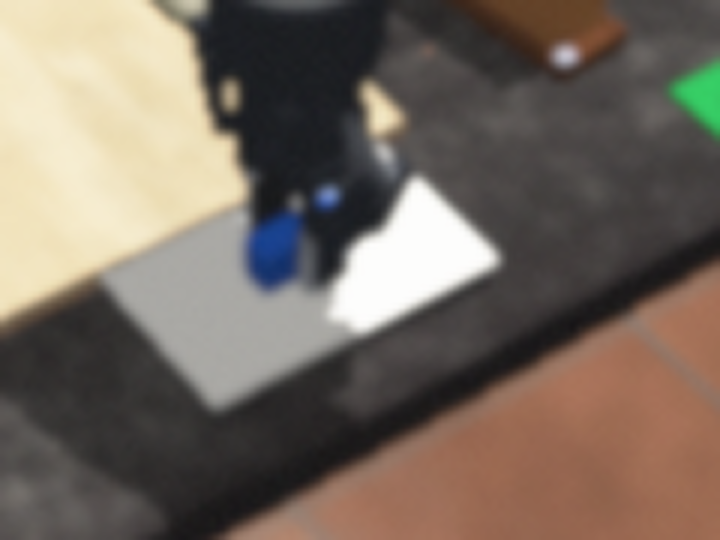

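View pics/w34.png

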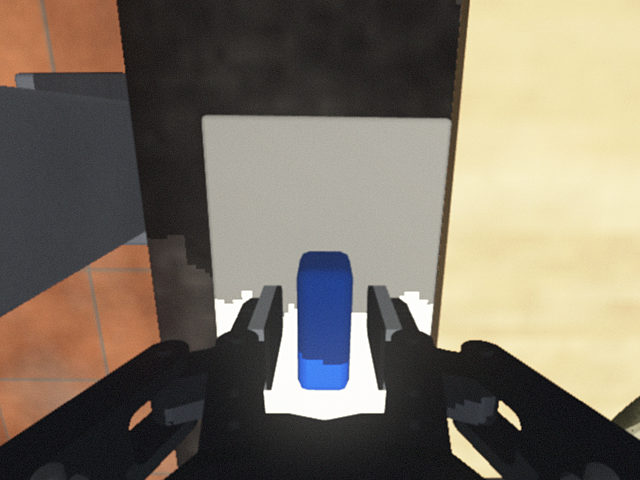

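>>> move_arm(claw=[0,0,0,0,0,0], dp=[[0,0,0],[0,0,0],[0,0,0],[0,0,0],[0,0,0],[0,0,0]], turn=[[0,0,0],[0,0,0],[0,0,0],[0,0,0],[0,0,0],[0,0,0]], grip_force=80)

```text
clock: 40.85
position: [0.45, 0.0071, -0.0188]
ee_rot: [1.0, 0.002, 0.001, 0.001]
ft_force: [-3.8, -0.6, 9.5]
grip_width: 0.221
```

>>> move_arm(claw=[0,0,0,0,0,0,0,0], dp=[[0,0,-0.05],[0,0,-0.1],[0,0,-0.2],[0,0,-0.2],[0,0,-0.2],[0,0,-0.2],[0,0,0],[0,0,0]], turn=[[0,0,0],[0,0,0],[0,0,0],[0,0,0],[0,0,0],[0,0,0],[0,0,0],[0,0,0]])

```text
clock: 41.52
position: [0.4505, 0.0075, 0.1728]
ee_rot: [1.0, 0.002, 0.002, 0.001]
ft_force: [-0.0, -0.1, -1.9]
grip_width: 0.21
```

>>> move_arm(claw=[0,0,0,0], dp=[[0,0,-0.15],[0,0,0],[0,0,0],[0,0,0]], turn=[[0,0,0],[0,0,0],[0,0,0],[0,0,0]])

```text
clock: 41.85
position: [0.4485, 0.0074, 0.199]
ee_rot: [1.0, 0.002, -0.001, 0.0]
ft_force: [-0.8, 0.1, -1.3]
grip_width: 0.211
```

```bash
python3 -c "
from h import *
o=obs();shot('wrist','w35');shot('side','d35',(210,140,470,360),3)"
```

```text
t 41.85 p [0.4485 0.0074 0.199 ] q [ 1.0e+00  1.8e-03 -1.0e-03  5.0e-04] f [-0.8  0.1 -1.3] g 0.211
```

View pics/w35.png

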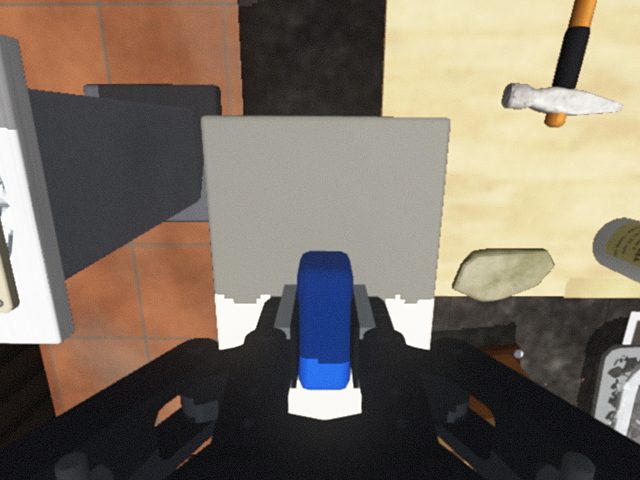

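View pics/d35.png

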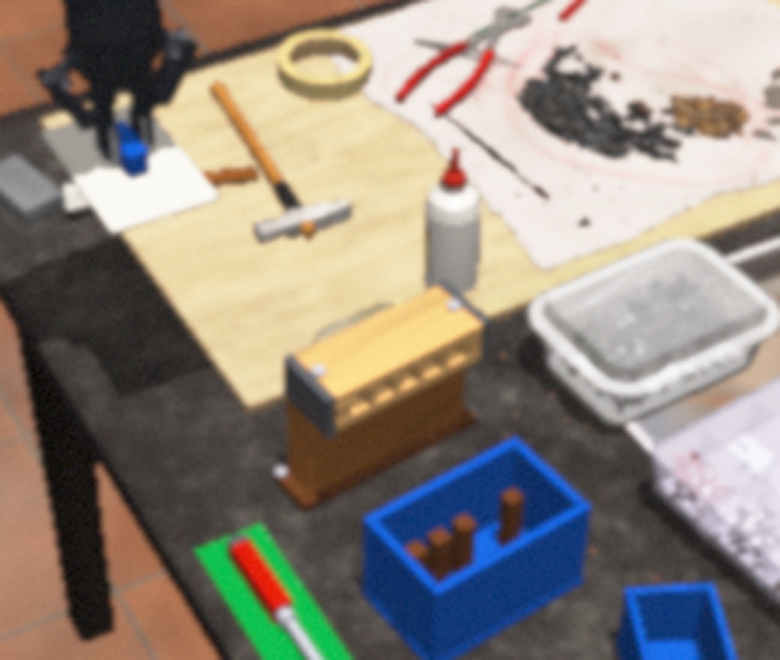

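```bash
python3 -c "
from h import *
o=obs()
i=cams.camera_info('wrist');T=np.array(i['tool_from_camera']);K,d,_=info('wrist',o)
q=onz((K,d,T),[[202.5,117],[449,117]],-.0318);print('tool frame back corners',q)
b=onz((K,d,T),[[298,257],[351,257],[350,387],[299,387]],-.0578);print('bar top',b)
print('side tub:')
D=info('side')
c=np.array([[363,518],[515,438],[592,505],[437,595]])/3+[210,140]
print(onz(D,c,.092).round(4).tolist())
"
```

```text
t 41.95 p [0.4483 0.0074 0.1988] q [ 1.0e+00  1.9e-03 -1.3e-03  4.0e-04] f [-0.4  0.1 -1. ] g 0.215
tool frame back corners [[-0.04482709 -0.07382001 -0.0318    ]
 [ 0.04647647 -0.07386623 -0.0318    ]]
bar top [[-0.00858329 -0.02807252 -0.0578    ]
 [ 0.00930796 -0.02807863 -0.0578    ]
 [ 0.00997078  0.02355779 -0.0578    ]
 [-0.00918544  0.02356121 -0.0578    ]]
side tub:
[[0.4889, -0.3196, 0.092], [0.6359, -0.3038, 0.092], [0.6486, -0.3922, 0.092], [0.4996, -0.4108, 0.092]]
```

```bash
python3 -c "
import cv2
im=cv2.imread('pics/w31.png');cv2.imwrite('pics/w31c.png',cv2.resize(im[110:295,215:340],None,fx=4.4,fy=3.2,interpolation=cv2.INTER_CUBIC))"
```

```text
(no output)
```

View pics/w31c.png

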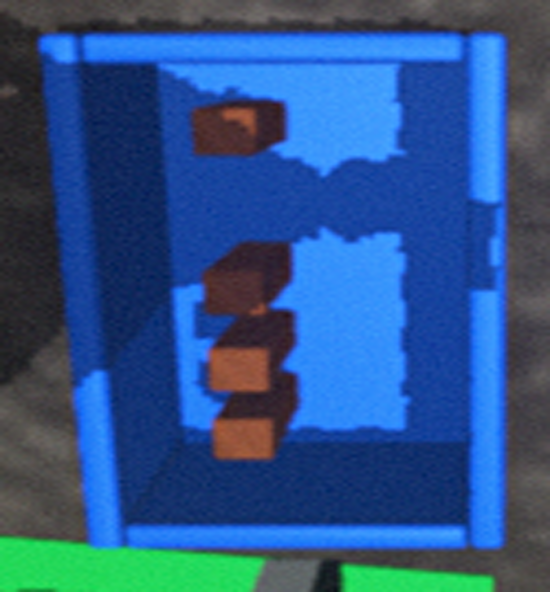

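```bash
cat > fit5.py <<'E'
from h import *
from scipy.optimize import least_squares
W=info('wrist',{'position':np.array([.5728,-.396,.2564]),'ee_rot':np.array([.7461,-.6658,-.0012,.0008])})
S=info('scene');D=info('side')
P=np.array([[-.046,.075,.092],[.046,.075,.092],[.046,-.075,.092],[-.046,-.075,.092]])
uw=np.array([[40,36],[504,34],[502,547],[90,547]])/[4.4,3.2]+[215,110]
ud=np.array([[515,438],[592,505],[437,595],[363,518]])/3+[210,140]
def fit(cs):
    def res(p):
        ca,sa=np.cos(p[2]),np.sin(p[2]);Q=np.c_[p[0]+ca*P[:,0]-sa*P[:,1],p[1]+sa*P[:,0]+ca*P[:,1],P[:,2]]
        return np.concatenate([(proj(c,Q)-uv).ravel() for c,uv in cs])
    q=least_squares(res,[.57,-.355,-1.45]);print(q.x[:2].round(4),np.degrees(q.x[2]).round(2),q.fun.round(1))
fit([(W,uw)]);fit([(D,ud)]);fit([(W,uw),(D,ud)])
E
python3 fit5.py
```

```text
[ 0.5681 -0.3557] -83.37 [-0.7 -0.8  0.6 -0.5  0.7  0.8 -0.5  0.9]
[ 0.5683 -0.3565] -83.12 [ 0.  -0.7  0.1  0.3 -0.   0.2 -0.2  0.1]
[ 0.5681 -0.3558] -83.34 [-0.7 -0.8  0.7 -0.5  0.8  0.7 -0.4  0.9 -0.1 -0.8 -0.1  0.3 -0.4 -0.1
 -0.4 -0.2]
```

```bash
python3 -c "
from h import *
plan([.5691,-.3551,.2],-83.2,15)"
```

```text
yaw now 0.21 dist [ 0.1208 -0.3625  0.0012] minrows 11.74837443706539
dp [[0.0398, 0.121, -0.0004], [0.0513, 0.1166, -0.0004], [0.0624, 0.111, -0.0005], [0.0729, 0.1045, -0.0005], [0.0827, 0.0969, -0.0005], [0.0917, 0.0884, -0.0005], [0.0998, 0.0792, -0.0005], [0.107, 0.0691, -0.0005], [0.1132, 0.0584, -0.0005], [0.1183, 0.0472, -0.0005], [0.1223, 0.0355, -0.0005], [0.1252, 0.0234, -0.0005], [0.1269, 0.0112, -0.0004], [0.1273, -0.0011, -0.0004], [0.1266, -0.0135, -0.0005]]
turn [0.0002, 0.0001, 0.1236]
end [ 0.5691 -0.3551  0.2   ]
```

>>> move_arm(claw=[0,0,0,0,0,0,0,0], dp=[[0.04,0.121,-0.02],[0.051,0.117,-0.02],[0.062,0.111,0],[0.073,0.105,0],[0.083,0.097,0],[0.092,0.088,0],[0.1,0.079,0],[0.107,0.069,0]], turn=[[0,0,0.124],[0,0,0.124],[0,0,0.124],[0,0,0.124],[0,0,0.124],[0,0,0.124],[0,0,0.124],[0,0,0.124]])

```text
clock: 42.62
position: [0.5132, -0.1872, 0.207]
ee_rot: [0.925, -0.38, -0.001, 0.001]
ft_force: [0.5, -0.1, -0.9]
grip_width: 0.211
```

>>> move_arm(claw=[0,0,0,0,0,0,0,0], dp=[[0.113,0.058,0],[0.118,0.047,0],[0.122,0.035,0],[0.125,0.023,0],[0.127,0.011,0],[0.127,-0.001,0],[0.127,-0.014,0],[0,0,0]], turn=[[0,0,0.124],[0,0,0.124],[0,0,0.124],[0,0,0.124],[0,0,0.124],[0,0,0.124],[0,0,0.124],[0,0,0]])

```text
clock: 43.28
position: [0.5682, -0.3603, 0.2056]
ee_rot: [0.742, -0.67, -0.001, 0.002]
ft_force: [0.5, -1.0, -1.0]
grip_width: 0.212
```

>>> move_arm(claw=[0,0,0,0], dp=[[0,0,0],[0,0,0],[0,0,0],[0,0,0]], turn=[[0,0,0],[0,0,0],[0,0,0],[0,0,0]])

```text
clock: 43.62
position: [0.5696, -0.3541, 0.2085]
ee_rot: [0.747, -0.665, 0.0, 0.0]
ft_force: [-0.0, 0.4, -1.0]
grip_width: 0.214
```

```bash
python3 -c "
from h import *
o=obs();shot('wrist','w36');shot('side','d36',(270,200,450,350),4);plan([.5691,-.3551,.1],-83.2,5)"
```

```text
t 43.62 p [ 0.5696 -0.3541  0.2085] q [ 7.467e-01 -6.651e-01  1.000e-04  4.000e-04] f [-0.   0.4 -1. ] g 0.214
yaw now -83.43 dist [-0.0004 -0.0006 -0.1087] minrows 2.6511828160608704
dp [[0.0004, 0.0004, 0.1087], [0.0005, 0.0004, 0.1087], [0.0005, 0.0005, 0.1087], [0.0005, 0.0005, 0.1087], [0.0005, 0.0004, 0.1087]]
turn [0.0001, -0.0003, -0.001]
end [ 0.5691 -0.3551  0.1   ]
```

View pics/w36.png

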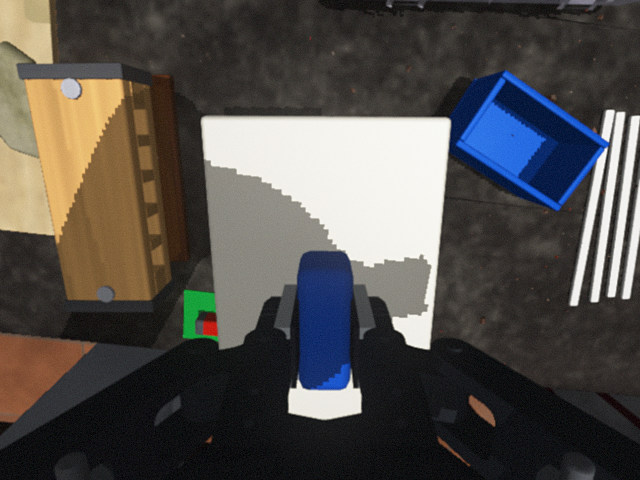

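View pics/d36.png

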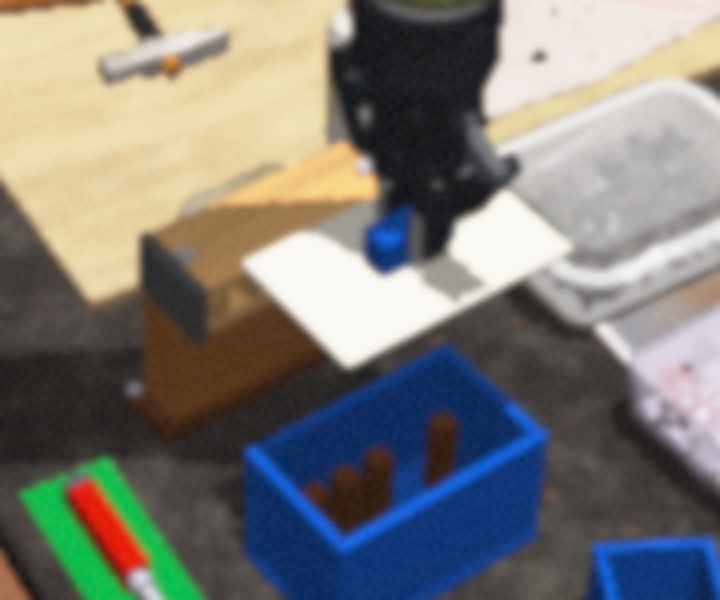

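```bash
cat > lidfit.py <<'E'
from h import *
from scipy.optimize import least_squares
def lid(c,uv,z,P,x0=(.568,-.356,-1.454)):
    P=np.array(P)
    def res(p):
        ca,sa=np.cos(p[2]),np.sin(p[2]);Q=np.c_[p[0]+ca*P[:,0]-sa*P[:,1],p[1]+sa*P[:,0]+ca*P[:,1],np.full(len(P),z)]
        return (proj(c,Q)-uv).ravel()
    q=least_squares(res,x0);print('lid',q.x[:2].round(4),np.degrees(q.x[2]).round(2),q.fun.round(1))
E
python3 -c "
from lidfit import *
o=obs();z=o['position'][2]+.0318
lid(info('side'),np.array([[243,262],[350,368],[575,245]])/4+[270,200],z,[[-.047,-.076],[.047,-.076],[.047,.076]])
W=info('wrist',o)
lid(W,np.array([[202.5,117],[449.5,118]]),z,[[-.047,.076],[.047,.076]])
"
```

```text
t 43.72 p [ 0.5695 -0.3545  0.2087] q [ 7.465e-01 -6.654e-01  3.000e-04  5.000e-04] f [ 0.2 -0.2 -1.3] g 0.216
lid [ 0.5679 -0.3563] -82.96 [-0.5  0.1  0.2 -0.3  0.2  0.2]
lid [ 0.5673 -0.355 ] -83.62 [-3.3  0.3  3.3  0.3]
```

>>> move_arm(claw=[0,0,0,0,0,0,0,0], dp=[[0,0,0.12],[0,0,0.12],[0,0,0.12],[0,0,0.12],[0,0,0.07],[0,0,0],[0,0,0],[0,0,0]], turn=[[0,0,0],[0,0,0],[0,0,0],[0,0,0],[0,0,0],[0,0,0],[0,0,0],[0,0,0]])

```text
clock: 44.38
position: [0.5701, -0.3555, 0.1001]
ee_rot: [0.746, -0.666, 0.001, 0.0]
ft_force: [0.6, -0.1, -0.8]
grip_width: 0.21
```

```bash
python3 -c "
from lidfit import *
o=obs();shot('side','d37',(300,230,440,350),5);shot('scene','s37',(330,160,460,260),6)"
```

```text
t 44.38 p [ 0.5701 -0.3555  0.1001] q [ 7.461e-01 -6.658e-01  1.200e-03  3.000e-04] f [ 0.6 -0.1 -0.8] g 0.21
```

View pics/d37.png

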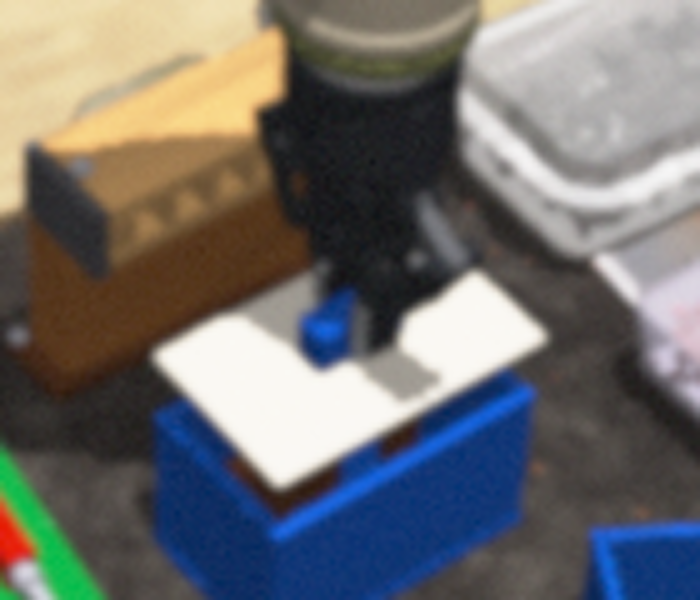

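View pics/s37.png

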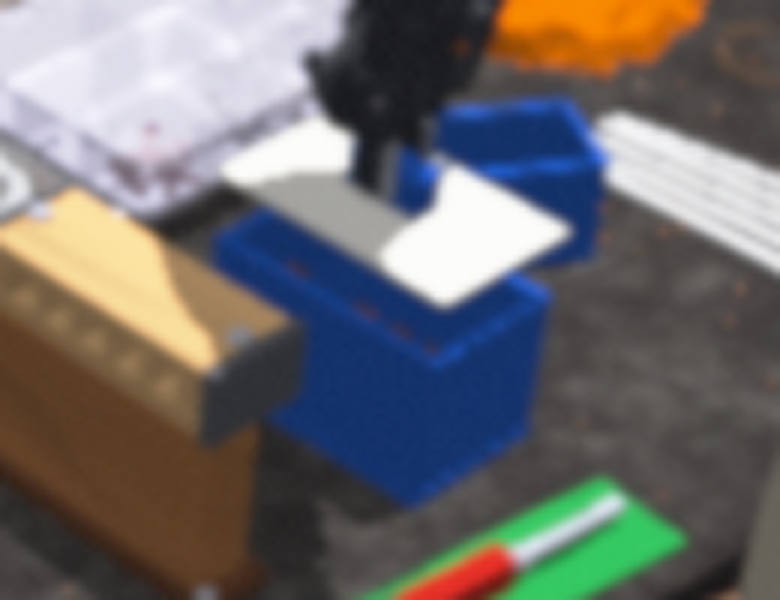

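```bash
python3 -c "
from lidfit import *
o=obs();D=info('side');z=o['position'][2]+.0318
f=lambda a:np.array(a)/5+[300,230]
lid(D,f([[152,356],[278,489],[549,335]]),z,[[-.047,-.076],[.047,-.076],[.047,.076]])
lid(D,f([[155,411],[273,541],[535,392]]),.092,[[-.046,-.075],[.046,-.075],[.046,.075]])
S=info('scene');f=lambda a:np.array(a)/6+[330,160]
lid(S,f([[220,175],[445,307],[573,232]]),z,[[-.047,.076],[-.047,-.076],[.047,-.076]])
lid(S,f([[215,240],[433,367],[552,295]]),.092,[[-.046,.075],[-.046,-.075],[.046,-.075]])
"
```

```text
t 44.48 p [ 0.5703 -0.3557  0.1003] q [ 7.461e-01 -6.659e-01  1.500e-03  3.000e-04] f [ 0.1 -0.1 -1.7] g 0.215
lid [ 0.5672 -0.358 ] -83.28 [-0.2 -0.   0.4 -0.3 -0.1  0.3]
lid [ 0.5682 -0.3552] -83.69 [-0.5 -0.   0.3 -0.2  0.2  0.2]
lid [ 0.5642 -0.3541] -84.12 [-0.2 -0.4  0.4  0.  -0.2  0.3]
lid [ 0.5672 -0.3538] -83.45 [-0.5 -0.6  0.3  0.3  0.2  0.1]
```

>>> move_arm(claw=[0,0,0,0,0,0], dp=[[-0.004,-0.004,0.04],[0,0,0.05],[0,0,0.03],[0,0,0.015],[0,0,0.01],[0,0,0]], turn=[[0,0,0],[0,0,0],[0,0,0],[0,0,0],[0,0,0],[0,0,0]])

```text
clock: 44.98
position: [0.5698, -0.3543, 0.0687]
ee_rot: [0.746, -0.666, -0.0, 0.001]
ft_force: [0.8, 0.7, -1.1]
grip_width: 0.215
```

>>> move_arm(claw=[0,0], dp=[[0,0,0],[0,0,0]], turn=[[0,0,0],[0,0,0]])

```text
clock: 45.15
position: [0.5703, -0.3546, 0.0698]
ee_rot: [0.746, -0.666, 0.0, 0.0]
ft_force: [-0.1, -0.1, -1.6]
grip_width: 0.216
```

>>> move_arm(claw=[0,0,0,0,0], dp=[[0,0,0.007],[0,0,0.007],[0,0,0.006],[0,0,0],[0,0,0]], turn=[[0,0,0],[0,0,0],[0,0,0],[0,0,0],[0,0,0]])

```text
clock: 45.57
position: [0.57, -0.3544, 0.0654]
ee_rot: [0.746, -0.666, 0.0, 0.001]
ft_force: [0.6, 0.0, -0.9]
grip_width: 0.214
```

```bash
python3 -c "
from lidfit import *
o=obs();shot('side','d38',(300,230,440,350),5);shot('scene','s38',(330,160,460,260),6)"
```

```text
t 45.57 p [ 0.57   -0.3544  0.0654] q [ 7.461e-01 -6.658e-01  2.000e-04  6.000e-04] f [ 0.6  0.  -0.9] g 0.214
```

View pics/d38.png

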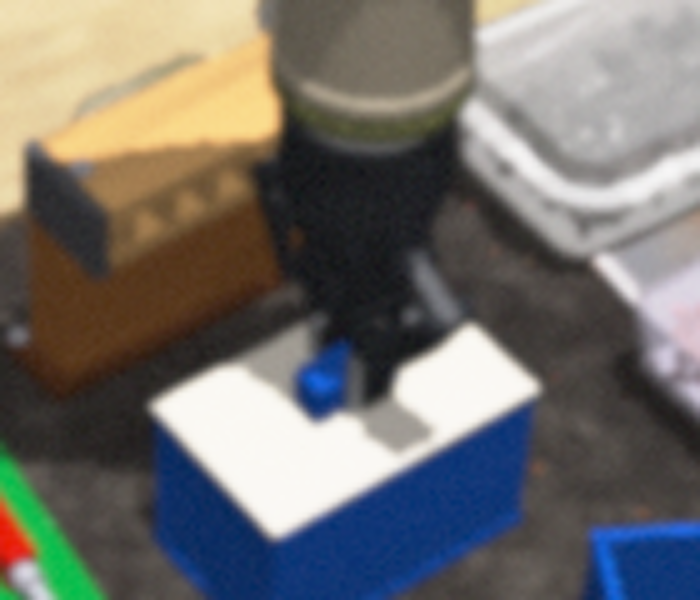

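View pics/s38.png

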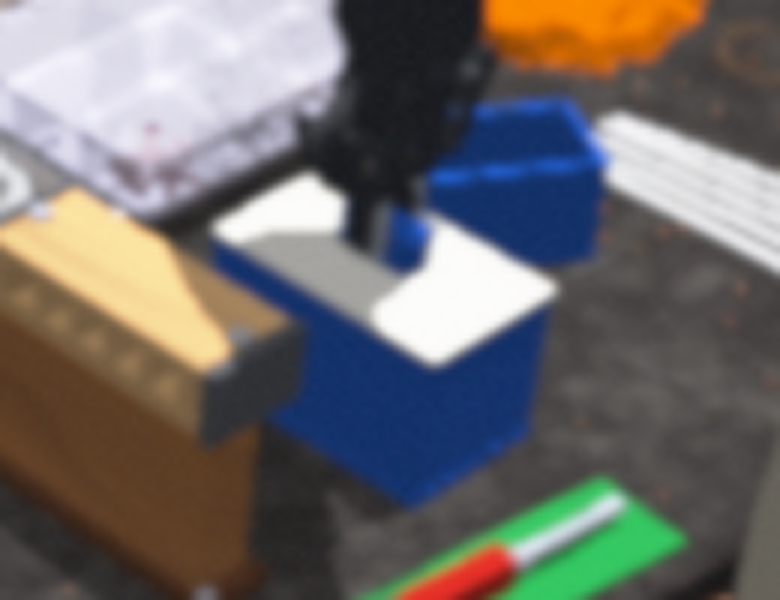

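>>> move_arm(claw=[0,0,0,0], dp=[[0,0,0.005],[0,0,0.005],[0,0,0],[0,0,0]], turn=[[0,0,0],[0,0,0],[0,0,0],[0,0,0]])

```text
clock: 46.0
position: [0.5701, -0.3545, 0.0653]
ee_rot: [0.746, -0.666, 0.0, 0.001]
ft_force: [-5.8, 3.4, 12.1]
grip_width: 0.214
```

>>> move_arm(claw=[0,0,0,0,0], dp=[[0,0,0.005],[0,0,0.005],[0,0,0],[0,0,0],[0,0,0]], turn=[[0,0,0],[0,0,0],[0,0,0],[0,0,0],[0,0,0]])

```text
clock: 46.42
position: [0.5701, -0.3546, 0.0652]
ee_rot: [0.746, -0.666, 0.001, 0.001]
ft_force: [-13.1, 7.2, 25.8]
grip_width: 0.215
```

>>> move_arm(claw=[0,0,0,0,0], dp=[[0,0,0.004],[0,0,0.003],[0,0,0],[0,0,0],[0,0,0]], turn=[[0,0,0],[0,0,0],[0,0,0],[0,0,0],[0,0,0]])

```text
clock: 46.83
position: [0.5702, -0.3546, 0.0652]
ee_rot: [0.746, -0.666, 0.001, 0.001]
ft_force: [-18.3, 9.9, 35.9]
grip_width: 0.217
```

>>> move_arm(claw=[0,0,0,0.4,0.4,0.4,0.4], dp=[[0,0,-0.013],[0,0,-0.013],[0,0,0],[0,0,0],[0,0,0],[0,0,0],[0,0,0]], turn=[[0,0,0],[0,0,0],[0,0,0],[0,0,0],[0,0,0],[0,0,0],[0,0,0]])

```text
clock: 47.42
position: [0.57, -0.3545, 0.0649]
ee_rot: [0.746, -0.666, 0.0, 0.001]
ft_force: [0.1, -0.0, 0.2]
grip_width: 0.399
```

>>> move_arm(claw=[0.4,0.4,0.4,0.4,0.4,0.4,0.4,0.4], dp=[[0,0,-0.1],[0,0,-0.2],[0,0,-0.2],[0,0,-0.2],[0,0,-0.2],[0,0,0],[0,0,0],[0,0,0]], turn=[[0,0,0],[0,0,0],[0,0,0],[0,0,0],[0,0,0],[0,0,0],[0,0,0],[0,0,0]])

```text
clock: 48.08
position: [0.57, -0.3542, 0.2446]
ee_rot: [0.746, -0.666, -0.0, 0.001]
ft_force: [-0.1, -0.7, -1.1]
grip_width: 0.398
```

```bash
python3 -c "
from lidfit import *
o=obs();shot('side','d39',(300,230,440,350),5);shot('scene','s39',(330,160,460,260),6);shot('wrist','w39')"
```

```text
t 48.08 p [ 0.57   -0.3542  0.2446] q [ 7.461e-01 -6.658e-01 -0.000e+00  6.000e-04] f [-0.1 -0.7 -1.1] g 0.398
```

View pics/d39.png

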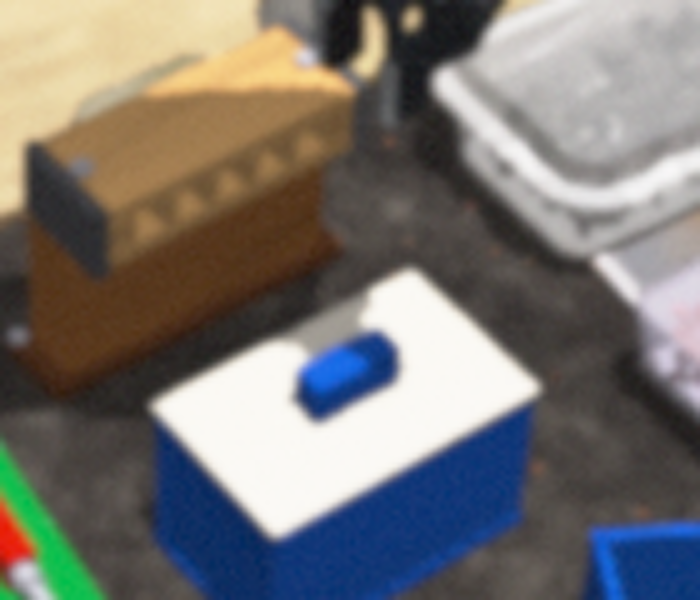

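View pics/s39.png

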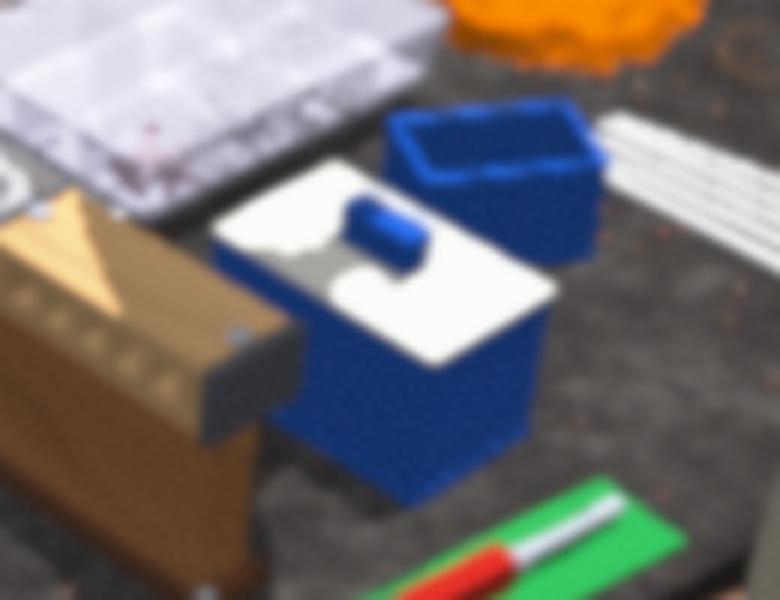

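View pics/w39.png

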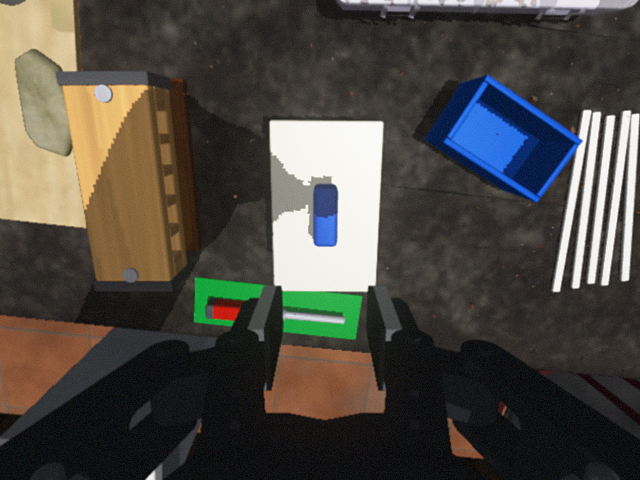

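```bash
python3 -c "
from lidfit import *
c,im=shot('scene','s40')
a=cv2.imread('pics/scene0.png')[:,:,::-1]
for n,(x0,y0,x1,y1) in {'glue':(258,185,292,240),'stone':(198,325,248,365)}.items():
    d=np.abs(a[y0:y1,x0:x1].astype(int)-im[y0:y1,x0:x1]).mean(); print(n,d)
D=info('side');f=lambda a:np.array(a)/5+[300,230]
print(proj(D,[[0,0,0]])*0)
for z in(.097,.092): lid(D,f([[150,406],[276,538],[542,387],[408,266]]),z,[[-.047,-.076],[.047,-.076],[.047,.076],[-.047,.076]])
"
```

```text
glue 1.3764705882352941
stone 1.178
[[0. 0.]]
lid [ 0.5679 -0.3563] -83.23 [ 0.  -0.   0.1 -0.1 -0.3 -0.1  0.2  0.2]
lid [ 0.5704 -0.3526] -83.27 [ 0.2 -0.   0.2 -0.2 -0.5 -0.   0.1  0.4]
```

View pics/s40.png

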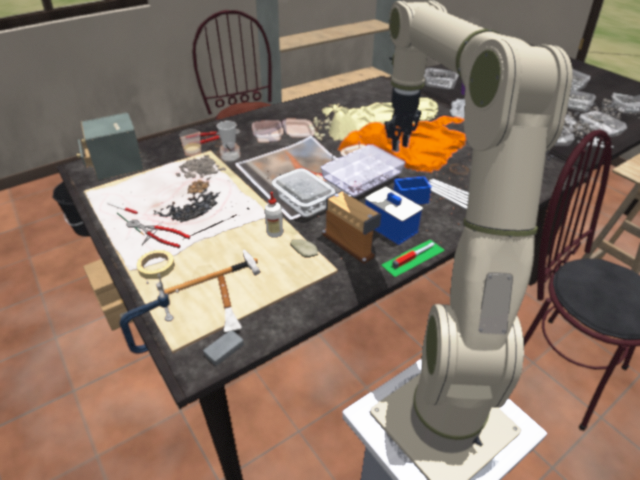

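The glue bottle and whetstone haven't moved, and the lid sits level at plate height 0.097 m with corner residuals of 0.3 px or less. Handing in.

```bash
python3 -c "
from workcell import manip
print(manip.hand_in(), manip.get_obs()['clock'])"
```

```text
the job is handed in; nothing more can be done
the job is handed in; nothing more can be done
```

The job is done and handed in at about 48 s.

**What I did:** I stood the tub under the outlet side and let go. With the punch I drove out the four pegs present, at −48, −24, 0 and +48 mm; the +24 hole was empty. All four dropped straight into the tub and none had to be put in by hand. I laid the punch back on the mat, drew the tub about 9 cm clear of the rail, fitted the lid, pressed it with about 36 N vertically and released it.

**Last checks:**
- **Pegs:** all five holes showed light through. The four pegs were seen in the tub just before the lid went on.
- **Punch:** it lies wholly on the mat.
- **Lid:** the four corners fit a level plate on the rim, to within 0.3 px in the side camera.
- **Bystanders:** the glue bottle and whetstone match the first picture.
- **Knocks:** I never saw the tub or lid knocked aside.

**What failed or disagreed:**
- **Fingertips:** they stand about 35–40 mm behind the reported TCP, not at it. My first pinch of the tub therefore closed in the air above the wall. It disturbed nothing, and I allowed for the offset from then on.
- **Cameras:** the wrist and fixed cameras disagreed by up to about 4 mm when I took pictures before the arm had settled.

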